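Load a core on the strip winder, then draw its gauge arm out to the line and hold it

ROBOT

A 6-joint arm with a two-finger parallel gripper is mounted at the origin on the work surface; the furniture and walls round the work are solid. World frame = base frame: x ahead of the robot, y to its left, z up, the work surface at z = 0. Lengths are in mm, angles in rad, forces in N, time in s.
With the tool pointing down it reaches from about 300 to 950 mm from the base axis. Payload 3.1 kg.
Tool frame: the origin (TCP) lies at the very end of the fingers, on their centre line; the grasp point (between the pads) lies 19 mm behind it; z points along the fingers, y is the direction in which the jaws open and shut (so a half turn about z gives the same grasp; the last joint's range is limited). The gripper opens to 85 mm and grips with 20 to 120 N. Pads are 22 mm wide; open, the fingers measure 114 mm over their backs; the gripper's body (76 mm by 85 mm) begins 54 mm behind the grasp point. The pads swing forward as they close: fully open they stand 13 mm farther back than shut.
Start: joints at [-1.349, 0.308, 1.634, -0, 1.2, -0.07], TCP at [179.771, -598.594, 194.972] pointing down, gripper open.
Joint ranges: [-3.06, 3.06], [-0.79, 1.96], [0.05, 2.63], [-1.19, 4.34], [0.05, 2.64], [-2.94, 2.94]. Speed limits (rad/s): [2.79, 2.79, 3.14, 3.14, 3.14, 3.14].

INTERFACE

Orientations are given as [roll, pitch, yaw] about the fixed x, y, z axes, in that order (R = Rz(yaw) Ry(pitch) Rx(roll)).
In Python, from cell import telemetry, eyes, workorder gives the robot as it stands.
- The arm moves only by the tool servo_tool, never from a script. Its argument "steps" is a list of rows, each an object with "xyz": the shift along the tool's x, y, z in mm, a list of three; "twist": the turn about the tool's z in degrees. A call has 1 to 5 rows; each row shifts and turns the commanded pose from where the row before left it, along the tool's axes as they then stand; what a row does not reach is not made up. A row lasts 1/10 s, in which the tool goes at most 50 mm and 8.59 degrees, less where a joint would pass 70% of its speed; a pose out of reach is approached as far as the arm can. A call is refused whole if a number of a shift passes 50 or a number of a turn 8.59, either way. A call with a gripper value outside its range is refused whole. "hand" is the closure, from 0 (fully open) to 1 (shut), set as the call begins (left out, the last holds). The fingers move at their own pace and stop on an object; "grip_force" is the grip in N (left out, the last holds). Time passes only in rows, so rows that do not move let the fingers close. It gives the time, the measured TCP pose, the force and the opening at its end, in the units of the state.
- telemetry.get_state(): the state, without advancing time (a new reading comes with each control period).
- eyes.camera(name): name is "scene" or "side" or "wrist"; returns (picture, depth): 400x640x3 uint8, blue, green, red; 400x640 float32, mm along the optical axis (not along the pixel's ray), 0 where there is no reading.
- eyes.camera_model(name): a dict with "fx", "fy", "cx", "cy" (pixels), "D" ([k1, k2, p1, p2, k3] as OpenCV has them; the pictures are not rectified), "R" (3x3) and "t" (3): a world point X has camera coordinates R X + t. Camera axes: x right, y down, z forward; pixel columns grow to the right and rows downward; lengths in mm; the calibration is good to about 2 mm. A picture is of the moment at which its call begins: read the wrist's pose just before it. camera_model takes no time and is no camera call; for the wrist camera it gives the pose at the moment of the call.
- workorder.hand_in(): hands the job in, once; it reports no verdict.
The state is a dict: "clock": time; "joints": joint angles; "qvel": joint speeds; "joint_efforts": joint torques, N m; "tool_pos": TCP position; "ee_rot": TCP orientation; "contact_force": force on the tool from outside, world axes, zero at the start; "torque": the same for the moment, N m; "gripper_width": finger opening in mm.
Only numpy, scipy, OpenCV 4.12 (cv2) and the standard library are available. Lean on these libraries where they do the work, as an engineer would, in place of code of your own. Each camera call takes 0.05 s, during which the arm holds its last target.

TASK

Get the strip winder ready: put the empty flanged core onto the upright spindle so that it sits fully down, flange below, and let go of it. Then take the black block at the end of the winder's gauge arm between the fingers, squeezing in the steel lock button on its side, draw the arm straight out until its pointer stands at the long line of the scale, and finish while still holding it there with the button squeezed, because a spring pulls the arm back. Leave the ink bottle and the eraser where they stand.

Things in the scene. Friction and masses are not known exactly. Their poses are not given: they have to be found in the camera images.
- spool_mid (a point): Centre, half-way up and on the axis, of the empty core: an upright cardboard tube 75 mm high, 40 mm outside diameter, bore 24 mm right through, with one wooden flange 64 mm across and 5 mm thick at its foot. 0.06 to 0.11 kg, stands loose on a 3 mm mat. Grip the tube above the flange. z is its axis, up.
- spindle_seat (a point): On the winder: foot of the steel spindle, on top of its 40 mm seat disc, 15 mm above the winder's underside; the centre of the core's underside belongs here. The spindle is 17 mm thick and rises 60 mm above this point, the last 5 mm tapered. The arm's housing begins 35 mm from the axis on the +x side. Axes as the winder's.
- winder: The strip winder, fixed: a wooden base 280 x 95 x 12 mm; origin on its underside under the arm's axis line; x along the arm (outwards), z up. Spindle at x = -75 mm; a grey housing 62 mm long, 38 mm wide, its top 97 mm above the underside, from x = -40 to 22 mm; then the end block of the gauge arm, with the scale plate lying on the base on the -y side.
- end_block (a point): Where to grip: centre of the arm's black end block (36 mm along x, 42 mm high, 32 mm wide in y), half-way across it with the button in, 77 mm above the winder's underside. A steel button 24 x 28 mm stands 9 mm proud of the +y face (41 mm over all), 3 mm when fully in (35 mm); the -y face is firm: fingers closing along y squeeze the button in. Home, the block is 5 mm from the housing.
- lock_button (a joint): Travel of the lock button, m: 0 out (locked), 0.006 fully in. Spring 3 N rising to 6 N. From about 0.004 the latch is off; the latch holds only at the home position of the arm.
- gauge_arm (a joint): Extension of the telescoping arm, m: 0 home, end stop at 0.095. It slides along +x of the winder. A spring pulls it home with 3 to 4 N.
- pointer (a point): Tip of the steel pointer that hangs from the outer face of the end block and points to -y over the scale plate; it moves with the arm. Axes as the winder's.
- long_line (a point): Middle of the one long line (26 mm long, 2.6 mm thick, right across the plate) near the outer end of the white scale plate; three short lines stand 15, 30 and 45 mm before it. The plate is clamped at a different place each time, 40 to 80 mm ahead of the pointer's home. Axes as the winder's: the pointer is at the line when their x agree.
- ink: Bystander: dropper ink bottle 40 mm across, 70 mm high, on the mat between core and winder, on the robot's side; origin at its underside.
- rubber_block: Bystander: eraser 20 x 42 x 12 mm on the mat between core and winder, near the table's edge; origin at its underside.

How it is judged:
By the outcome, as a careful person would: the job done as asked, in the order asked, and still so for the second after the job is handed in, while the arm keeps its last pose, push and grip.
It also fails if it takes over 51 s, if anything falls off the work surface, if the arm or the gripper's body presses on something with over 40 N, if the wrist force passes 120 N, or if a joint passes its speed limit or range.

## Working session

There is one attempt and no reset: what is moved stays moved. The work goes in short steps, Python scripts to look and compute and a tool call to move; the robot and the scene stay as the last step left them, time stands still between calls to the robot, and variables do not carry over. Pictures are saved under pics/ and viewed, and the job is handed in when it is done.

Besides the shell and the picture viewer there is one more tool, called after "Call:" in YAML: its name, and indented under it one key for each argument. servo_tool: Moves the arm, as the interface text tells. Its arguments: {"type":"object","properties":{"steps":{"type":"array"},"hand":{"type":"number"},"grip_force":{"type":"number"}},"required":["steps"]}

```bash
ls; mkdir -p pics
cat > h.py <<'E'
import numpy as np, cv2
from cell import telemetry, eyes, workorder
def st():
    s=telemetry.get_state()
    print('t',round(s['clock'],2),'pos',np.round(s['tool_pos'],1),'rot',np.round(s['ee_rot'],3),'F',np.round(s['contact_force'],1),'w',round(s['gripper_width'],1),'j',np.round(s['joints'],3))
    return s
def grab(name,fn):
    m=eyes.camera_model(name)
    p,d=eyes.camera(name)
    cv2.imwrite('pics/'+fn+'.png',p)
    np.savez('pics/'+fn+'.npz',p=p,d=d,**{k:np.array(v) for k,v in m.items()})
    return p,d,m
def load(fn):
    z=np.load('pics/'+fn+'.npz'); return z['p'],z['d'],{k:z[k] for k in ['fx','fy','cx','cy','D','R','t']}
def ray(m,uv):
    K=np.array([[float(m['fx']),0,float(m['cx'])],[0,float(m['fy']),float(m['cy'])],[0,0,1]])
    n=cv2.undistortPoints(np.array(uv,float).reshape(-1,1,2),K,np.array(m['D'],float)).reshape(-1,2)
    R=np.array(m['R']);t=np.array(m['t']).ravel()
    c=-R.T@t
    d=np.c_[n,np.ones(len(n))]@R
    return c,d
def onz(m,uv,z):
    c,d=ray(m,uv); s=(z-c[2])/d[:,2]; return c+d*s[:,None]
def tri(m1,u1,m2,u2):
    c1,d1=ray(m1,u1);c2,d2=ray(m2,u2);out=[]
    for a,b in zip(d1,d2):
        A=np.c_[a,-b]; s=np.linalg.lstsq(A,c2-c1,rcond=None)[0]
        p,q=c1+a*s[0],c2+b*s[1]; out.append([*(p+q)/2,np.linalg.norm(p-q)])
    return np.array(out)
def dep(m,d,uv):
    c,dd=ray(m,uv); R=np.array(m['R'])
    out=[]
    for (u,v),r in zip(uv,dd):
        out.append(c+r*d[int(v),int(u)])
    return np.array(out)
def proj(m,X):
    K=np.array([[float(m['fx']),0,float(m['cx'])],[0,float(m['fy']),float(m['cy'])],[0,0,1]])
    return cv2.projectPoints(np.array(X,float).reshape(-1,1,3),cv2.Rodrigues(np.array(m['R']))[0],np.array(m['t'],float),K,np.array(m['D'],float))[0].reshape(-1,2)
E
python3 - <<'E'
from h import *
st()
for n in ['scene','side','wrist']:
    p,d,m=grab(n,n+'0'); print(n,m['fx'],m['cx'],m['cy'],m['D'],'cam',-np.array(m['R']).T@np.array(m['t']),'fwd',np.array(m['R'])[2])
st()
E
```

```text
pics
t 0.0 pos [ 179.6 -597.7  193.7] rot [-3.139 -0.     0.292] F [0.3 0.1 0.4] w 85.3 j [-1.349  0.309  1.635 -0.     1.2   -0.07 ]
scene 364.05893066329105 323.43931493504033 199.8162938860381 [-0.06034532  0.          0.          0.          0.        ] cam [ 858.72540926 -618.63896577  560.18567983] fwd [-0.41293279  0.71176609 -0.56822138]
side 424.18623862113054 316.06592909911154 193.05039498262835 [0.01458382 0.         0.         0.         0.        ] cam [1213.46312297 -152.58178268  719.24369442] fwd [-0.73176228  0.16232056 -0.66194864]
wrist 346.1944250392145 325.742825965277 199.9549409614551 [0.01037713 0.         0.         0.         0.        ] cam [ 243.93928272 -578.17017653  372.2965667 ] fwd [-0.25631205 -0.07429074 -0.96373493]
t 0.15 pos [ 179.6 -597.9  194. ] rot [-3.14  -0.     0.292] F [-0.3 -0.  -0.3] w 85.4 j [-1.349  0.309  1.635 -0.     1.2   -0.07 ]
```

View pics/scene0.png

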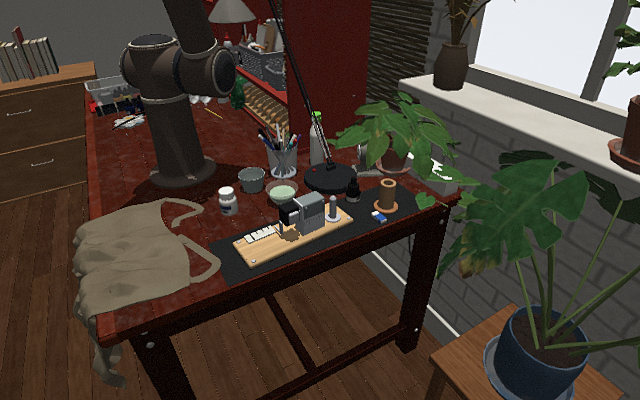

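View pics/side0.png

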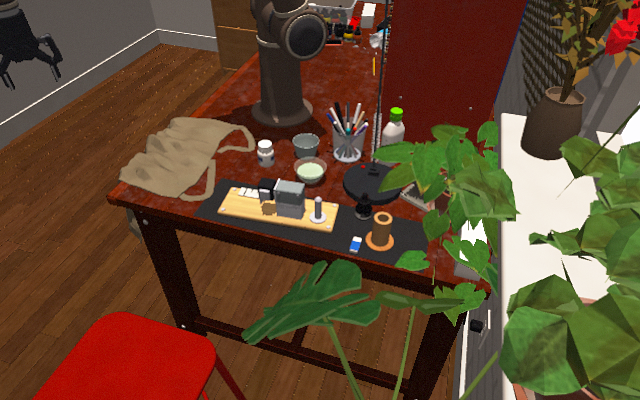

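View pics/wrist0.png

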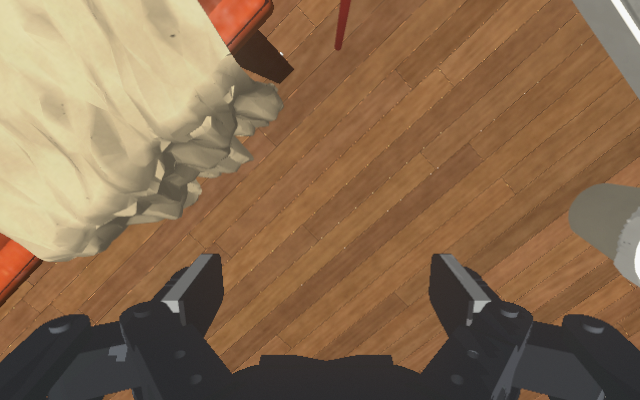

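Run:
```python
from h import *
p,d,m=load('scene0'); a=p[160:290,200:420]
cv2.imwrite('pics/c1.png',cv2.resize(a,None,fx=3.6,fy=3.6,interpolation=cv2.INTER_CUBIC))
p,d,m2=load('side0'); b=p[165:265,195:415]
cv2.imwrite('pics/c2.png',cv2.resize(b,None,fx=3.6,fy=3.6,interpolation=cv2.INTER_CUBIC))
```

```text
(no output)
```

View pics/c1.png

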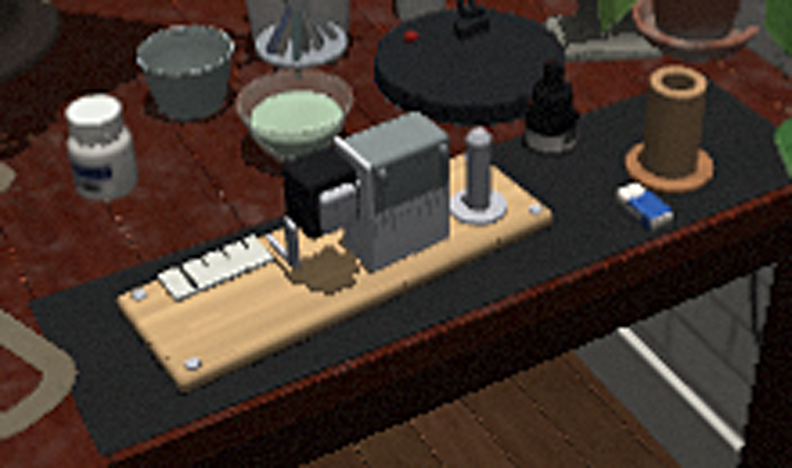

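View pics/c2.png

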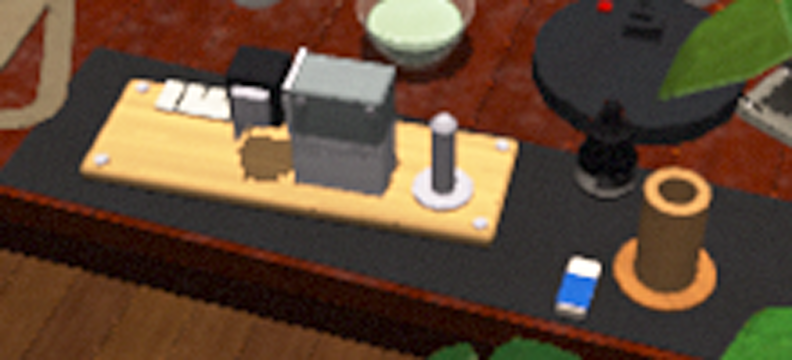

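Run:
```python
from h import *
_,d1,m1=load('scene0');_,d2,m2=load('side0')
A={'coretop':((678,80),(677,190)),'spintip':((480,130),(444,115)),'seat':((478,205),(443,188)),'scrA':((139,294),(143,88)),'scrB':((193,363),(101,160)),'scrC':((535,210),(481,223)),'hous_tr':((447,147),(395,67)),'blk top':((330,152),(258,50)),'btn':((337,195),(250,97)),'ink':((552,68),(608,107)),'eraser':((648,207),(580,287)),'bowl':((297,78),(413,-10)),'disc edge front':((490,108),(600,125))}
for k,(a,b) in A.items():
    u1=np.array([a])/3.6+[200,160]-.36; u2=np.array([b])/3.6+[195,165]-.36
    print(k,np.round(tri(m1,u1,m2,u2)[0],1),np.round(dep(m1,d1,u1)[0],1),np.round(dep(m2,d2,u2)[0],1))
```

```text
coretop [612.4 127.4  81.6   2. ] [607.2 141.5  73.5] [599.2 133.6  66.1]
spintip [5.227e+02 5.100e+00 8.280e+01 3.000e-01] [520.4   9.6  79.3] [431.6  25.9  -0.9]
seat [522.3   5.4  19.9   1.8] [5.246e+02 3.000e-01 2.520e+01] [529.2   3.8  25.6]
scrA [ 381.3 -178.8   18.1    2. ] [ 379. -177.   17.] [ 381.3 -179.    16.8]
scrB [ 450.5 -210.8   19.1    1.8] [ 447.8 -208.5   17.1] [ 448.2 -211.3   15.9]
scrC [556.7  22.7  17.8   0.7] [555.9  23.9  17.1] [554.1  23.4  14.5]
hous_tr [509.1 -25.1  98.1  27.6] [523.  -38.3  95.4] [377.3   1.2   2.7]
blk top [ 480.4 -103.7  117.7    2.1] [468.3 -86.5 101.9] [ 458.7 -102.   101.2]
btn [ 490.2 -111.4   92.1    2.6] [ 490.8 -113.    94.7] [ 493.6 -111.9   93.2]
ink [523.1 112.5  72.3   1.8] [521.6 114.9  71.6] [521.  113.4  69.1]
eraser [619.3  70.4  13.5   1.3] [622.8  61.3  20.2] [619.6  70.3  14.9]
bowl [369.   16.4  67.1   4.4] [339.5  53.3  40.6] [325.2  25.   30.5]
disc edge front [466.1 129.9   6.8   7.9] [472.2 114.4  21.8] [518.8 110.1  52.2]
```

Run:
```python
from h import *
for f in ['scene0','side0']:
    p,d,m=load(f)
    v,u=np.mgrid[0:400:1,0:640:1]; uv=np.c_[u.ravel(),v.ravel()]
    c,dd=ray(m,uv); X=c+dd*d.ravel()[:,None]
    ok=(d.ravel()>0)&(X[:,0]>200)&(X[:,0]<850)&(X[:,1]>-350)&(X[:,1]<400)&(X[:,2]>60)&(X[:,2]<900)
    Y=X[ok]
    g={}
    for x,y,z in Y:
        k=(int(x//50)*50,int(y//50)*50); g.setdefault(k,[]).append(z)
    print(f)
    for k in sorted(g):
        if len(g[k])>3: print(k,len(g[k]),int(np.min(g[k])),int(np.max(g[k])),end=' | ')
    print()
```

```text
scene0
(200, -50) 248 278 485 | (200, 0) 541 268 366 | (200, 50) 103 131 352 | (200, 100) 122 69 143 | (200, 150) 116 70 139 | (200, 200) 853 80 461 | (200, 250) 103 75 460 | (250, -150) 18 60 69 | (250, -100) 108 60 69 | (250, 50) 37 79 134 | (250, 100) 224 60 124 | (250, 150) 163 65 122 | (250, 200) 249 96 456 | (250, 250) 2092 60 460 | (250, 300) 1445 74 457 | (300, 50) 15 124 142 | (300, 100) 248 60 128 | (300, 150) 152 60 294 | (300, 200) 325 60 307 | (300, 250) 34 72 167 | (300, 300) 615 61 455 | (300, 350) 2126 60 454 | (350, 150) 204 81 213 | (350, 200) 27 61 117 | (350, 300) 13 63 75 | (350, 350) 16 72 80 | (400, 150) 138 60 154 | (400, 250) 8 170 176 | (400, 300) 87 109 191 | (400, 350) 6 112 127 | (450, -150) 366 60 104 | (450, -100) 293 60 104 | (450, -50) 53 100 104 | (450, 150) 237 124 156 | (450, 200) 186 60 162 | (450, 250) 272 60 185 | (450, 300) 252 130 208 | (450, 350) 6 139 201 | (500, -100) 226 60 103 | (500, -50) 153 60 104 | (500, 0) 55 60 80 | (500, 100) 64 60 123 | (500, 150) 191 118 153 | (500, 200) 235 144 216 | (500, 250) 119 60 198 | (500, 300) 144 76 230
[... 2184 characters left out ...]
600, 100) 223 60 80 | (600, 150) 194 152 193 | (600, 200) 528 91 201 | (600, 250) 683 74 217 | (600, 300) 330 183 521 | (600, 350) 1013 182 514 | (650, 150) 12 76 88 | (650, 200) 546 64 116 | (650, 250) 213 60 150 | (650, 300) 919 60 528 | (650, 350) 4231 246 530 | (700, 250) 184 60 543 | (700, 300) 1083 60 549 | (700, 350) 872 245 537 | (750, 50) 44 63 85 | (750, 250) 265 60 249 | (750, 300) 777 61 547 | (750, 350) 611 245 503 | (800, -150) 41 138 217 | (800, -100) 238 139 244 | (800, -50) 108 135 258 | (800, 0) 66 95 167 | (800, 50) 280 76 127 | (800, 100) 117 72 113 | (800, 150) 7 104 112 | (800, 200) 395 176 250 | (800, 250) 637 245 250 | (800, 300) 775 245 512 | (800, 350) 387 245 270 |
```

Run:
```python
from h import *
g={}
for f in ['scene0','side0']:
    p,d,m=load(f)
    v,u=np.mgrid[0:400:1,0:640:1]; uv=np.c_[u.ravel(),v.ravel()]
    c,dd=ray(m,uv); X=c+dd*d.ravel()[:,None]
    ok=(d.ravel()>0)&(X[:,0]>440)&(X[:,0]<720)&(X[:,1]>60)&(X[:,1]<300)&(X[:,2]>85)&(X[:,2]<600)
    for x,y,z in X[ok]:
        g.setdefault((int(x//20)*20,int(y//20)*20),[]).append(z)
xs=range(440,720,20)
print('y\\x',*['%7d'%x for x in xs])
for y in range(60,300,20):
    print(y,*['%3d-%3d'%(min(g[(x,y)]),max(g[(x,y)])) if len(g.get((x,y),[]))>1 else '   .   ' for x in xs])
```

```text
y\x     440     460     480     500     520     540     560     580     600     620     640     660     680     700
60    .       .       .       .       .       .       .       .       .       .       .       .       .       .   
80    .       .       .       .       .       .       .       .       .       .       .       .       .       .   
100    .       .       .       .       .       .       .       .       .       .       .       .       .       .   
120    .       .       .       .       .     96-110    .       .       .       .       .       .       .       .   
140 118-139 125-138    .       .    115-137  96-130 110-124    .       .       .       .       .       .       .   
160 132-151 128-145 128-150 138-152 129-146 119-142 114-137    .       .       .       .       .       .       .   
180 140-156 139-151 142-152 140-153 136-153 132-214 125-214 188-207 169-197 152-181  85- 88  85- 89    .       .   
200 145-160 146-157 145-154 140-153 143-173 140-219 139-217 189-207 101-199 110-183  87-116  85-106  85- 92    .   
220 155-160 148-162 145-159 144-150 155-185 147-217 131-213 106-208 100-201 120-184 101-118  87-117  85-114    .   
240    .     85-160  85-158 149-189 178-193 176-213 137-232 131-230 131-214  86-187 114-117 111-118 104-112    .   
260    .     85-139  86-142 129-196 186-194  85-231  85-236 144-228  97-219  85-217  85-210 143-204 131-150 117-136
280 170-180 137-183 134-185 112-197 105-198  88-235  88-231  86-218 104-219  93-214  85-208  85-206 130-240 125-543
```

```bash
cat >> h.py <<'E'
def Rt(yaw):
    c,s=np.cos(yaw),np.sin(yaw); return np.array([[c,s,0],[s,-c,0],[0,0,-1.]])
_z=np.load('pics/wrist0.npz')
_T0=np.array([179.6,-597.9,194.0]);_R0=Rt(0.292)
def pred(tcp,yaw):
    R=_z['R']@_R0@Rt(yaw).T
    c=np.array(tcp)+Rt(yaw)@_R0.T@(-_z['R'].T@_z['t']-_T0)
    return {'fx':_z['fx'],'fy':_z['fy'],'cx':_z['cx'],'cy':_z['cy'],'D':_z['D'],'R':R,'t':-R@c}
def delta(s,tgt):
    yaw=s['ee_rot'][2]; return Rt(yaw).T@(np.array(tgt)-np.array(s['tool_pos']))
E
python3 - <<'E'
from h import *
s=st()
X=[[522,5,18],[522,5,78],[472,-104,100],[381,-179,17],[450,-211,17],[612,127,78]]
for tcp,yaw in [([440,-130,200],.292),([480,-60,200],.292),([480,-60,240],.292),([480,-60,240],0),([520,-20,260],0.0)]:
    print(tcp,yaw,np.round(proj(pred(tcp,yaw),X+[tcp])).astype(int).tolist(), np.round(delta(s,tcp)))
E
```

```text
t 0.15 pos [ 179.6 -597.9  194. ] rot [-3.14  -0.     0.292] F [-0.3 -0.  -0.3] w 85.4 j [-1.349  0.309  1.635 -0.     1.2   -0.07 ]
[440, -130, 200] 0.292 [[217, 50], [194, 38], [307, 142], [354, 233], [402, 183], [44, -154], [327, 231]] [ 384. -373.   -6.]
[480, -60, 200] 0.292 [[277, 113], [268, 114], [374, 212], [401, 280], [449, 234], [137, -54], [327, 231]] [ 442. -429.   -6.]
[480, -60, 240] 0.292 [[282, 112], [274, 113], [369, 199], [394, 265], [438, 222], [162, -33], [327, 231]] [ 442. -429.  -46.]
[480, -60, 240] 0 [[270, 127], [260, 131], [374, 187], [423, 243], [454, 189], [118, 28], [327, 231]] [ 442. -429.  -46.]
[520, -20, 260] 0.0 [[306, 160], [303, 168], [409, 220], [447, 265], [477, 216], [177, 78], [327, 231]] [ 492. -456.  -66.]
```

Call:
servo_tool:
  steps:
    - {"xyz":[20,-20,0],"twist":0}
    - {"xyz":[34,-33,0],"twist":0}
    - {"xyz":[34,-33,0],"twist":0}
    - {"xyz":[34,-33,0],"twist":0}
    - {"xyz":[34,-33,0],"twist":0}
  hand: 0

```text
clock: 0.65
tool_pos: [285.9, -406.3, 194.6]
ee_rot: [-3.141, -0.0, 0.291]
contact_force: [1.3, 0.1, -0.4]
gripper_width: 85.0
```

Call:
servo_tool:
  steps:
    - {"xyz":[34,-33,0],"twist":0}
    - {"xyz":[34,-33,0],"twist":0}
    - {"xyz":[34,-33,0],"twist":0}
    - {"xyz":[34,-33,0],"twist":0}
    - {"xyz":[34,-33,0],"twist":0}

```text
clock: 1.15
tool_pos: [401.2, -199.4, 195.0]
ee_rot: [3.141, -0.0, 0.291]
contact_force: [2.0, -0.3, 0.4]
gripper_width: 85.3
```

Call:
servo_tool:
  steps:
    - {"xyz":[34,-33,0],"twist":0}
    - {"xyz":[34,-33,0],"twist":0}
    - {"xyz":[12,-12,0],"twist":0}
    - {"xyz":[0,0,0],"twist":0}
    - {"xyz":[0,0,0],"twist":0}

```text
clock: 1.65
tool_pos: [454.6, -103.4, 194.7]
ee_rot: [3.141, 0.001, 0.293]
contact_force: [-0.3, -0.5, -1.2]
gripper_width: 85.2
```

Run:
```python
from h import *
st(); grab('wrist','w1'); st()
```

```text
t 1.65 pos [ 454.6 -103.4  194.7] rot [3.141e+00 1.000e-03 2.930e-01] F [-0.3 -0.5 -1.2] w 85.2 j [-3.170e-01 -3.000e-03  1.993e+00 -1.000e-03  1.152e+00  9.610e-01]
t 1.7 pos [ 454.4 -104.   194.7] rot [3.141e+00 1.000e-03 2.920e-01] F [ 0.7 -0.7 -0.5] w 85.3 j [-3.180e-01 -3.000e-03  1.994e+00 -1.000e-03  1.152e+00  9.610e-01]
```

View pics/w1.png

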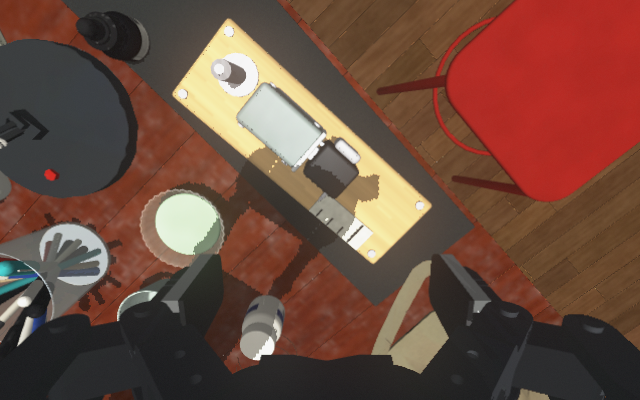

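Run:
```python
from h import *
p,d,m=load('w1')
cv2.imwrite('pics/c3.png',cv2.resize(p[120:270,270:450],None,fx=4,fy=4,interpolation=cv2.INTER_CUBIC))
cv2.imwrite('pics/c4.png',cv2.resize(p[10:160,160:350],None,fx=4,fy=4,interpolation=cv2.INTER_CUBIC))
```

```text
(no output)
```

View pics/c3.png

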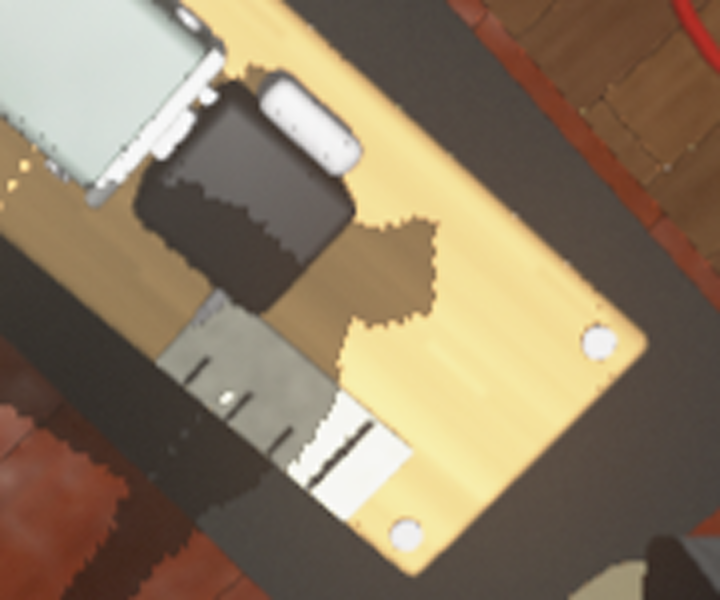

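View pics/c4.png

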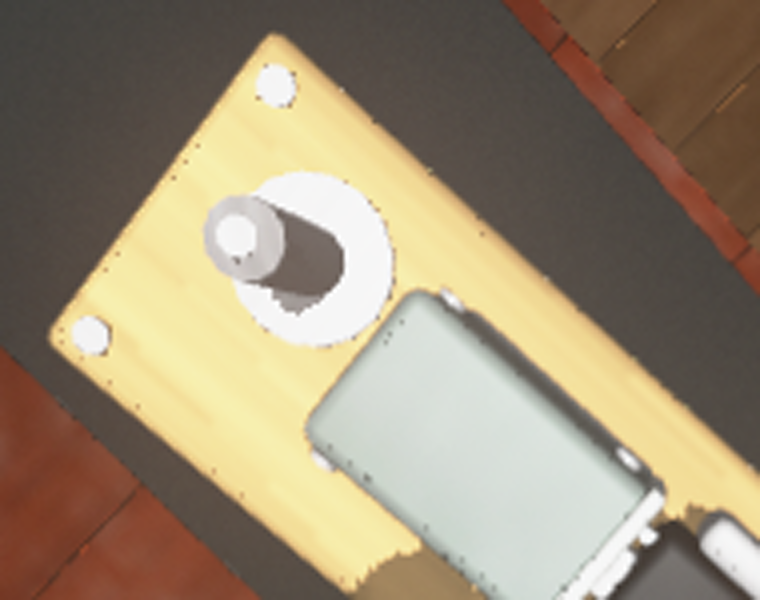

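Run:
```python
from h import *
p,d,m=load('w1')
f=lambda o,c:np.array(c)/4-.375+np.array(o)
o3=[270,120];o4=[160,10]
S=np.array([f(o4,(276,86)),f(o4,(91,335)),f(o3,(599,342)),f(o3,(406,534))])
print('depth screws',np.round(dep(m,d,S),1))
W=onz(m,S,16); print(np.round(W,1))
print('len',np.linalg.norm(W[0]-W[2]),np.linalg.norm(W[1]-W[3]),np.linalg.norm(W[0]-W[1]))
ax=(W[2]-W[0])+(W[3]-W[1]); ax/=np.linalg.norm(ax); ay=np.array([-ax[1],ax[0],0]); print('ax',ax,'yaw',np.degrees(np.arctan2(ax[1],ax[0])))
cen=W.mean(0)
def loc(P): P=np.atleast_2d(P)-cen; return np.round(np.c_[P@ax,P@ay],1)
L=[f(o3,c) for c in [(341,455),(372,424),(310,486),(282,440),(239,406),(197,369),(205,305),(410,452),(345,520)]]
print('plate depth',np.round(dep(m,d,L),1)[:,2])
PL=onz(m,L,17); print('centre',np.round(cen,1),'line,ends,short,grey,platecorners',loc(PL).tolist())
seat=[f(o4,c) for c in [(316,260)]]
Ps=onz(m,seat,18);print('seat',Ps,loc(Ps),np.round(dep(m,d,seat),1))
tip=[f(o4,(237,236))]; Pt=onz(m,tip,78);print('tip',Pt,loc(Pt),np.round(dep(m,d,tip),1))
np.savez('wf.npz',ax=ax,ay=ay,cen=cen)
ht=[f(o4,(420,290)),f(o4,(310,430)),f(o3,(222,52)),f(o3,(95,195))]
print('housing top',np.round(dep(m,d,ht),1)); 
bt=[f(o3,(230,85)),f(o3,(352,208)),f(o3,(260,308)),f(o3,(140,200)),f(o3,(245,190)),f(o3,(310,125))]
print('block',np.round(dep(m,d,bt),1)); print(loc(onz(m,bt,101)))
```

```text
depth screws [[ 555.3   23.3   15.6]
 [ 487.3   54.8   15.6]
 [ 447.4 -209.8   15.8]
 [ 379.1 -178.4   15.2]]
[[ 555.2   23.1   16. ]
 [ 487.4   54.6   16. ]
 [ 447.4 -209.7   16. ]
 [ 379.5 -178.2   16. ]]
len 256.6489134185838 256.58689999339475 74.83202848274283
ax [-0.42031557 -0.90737799  0.        ] yaw -114.85451214945866
plate depth [18.9 19.1 17.2 18.7 18.6 19.7 14.3 19.8 19. ]
centre [467.4 -77.5  16. ] line,ends,short,grey,platecorners [[98.3, -32.1], [98.5, -19.8], [98.2, -44.4], [83.3, -39.6], [68.0, -40.1], [52.5, -39.7], [42.3, -24.9], [111.9, -18.8], [112.3, -45.4]]
seat [[520.37649429   5.13012897  18.        ]] [[-97.3  13.4]] [[520.3  -2.5  48.6]]
tip [[519.97476864   6.26460539  78.        ]] [[-98.2  12.5]] [[520.    6.2  78.3]]
housing top [[520.6 -34.4  96.2]
 [489.6 -20.7  98.6]
 [497.5 -89.1  92.4]
 [464.  -72.8 100.8]]
block [[ 490.1  -93.1   75.3]
 [ 476.3 -122.6  101. ]
 [ 451.1 -111.2  100.1]
 [ 465.3  -81.7   99. ]
 [ 473.5 -101.1  100.4]
 [ 488.7 -110.3   92.8]]
[[ 2.8 29. ]
 [37.1 27.1]
 [37.2 -0.5]
 [ 4.5  0.2]
 [18.7 15.6]
 [19.7 33.7]]
```

Run:
```python
from h import *
z=np.load('wf.npz');ax,ay,cen=z['ax'],z['ay'],z['cen']
s=st()
w=lambda a,b,zz: np.append((cen+ax*a+ay*b)[:2],zz)
X=[w(42,-25,20),w(98.4,-32,18),w(40,15,60),w(40,15,100)]
print(np.round(X))
for tcp in ([415,-190,150],[405,-170,150],[400,-160,170],[390,-200,160]):
    print(tcp,np.round(proj(pred(tcp,.292),X)).tolist(),np.round(-pred(tcp,.292)['R'].T@pred(tcp,.292)['t']),np.round(delta(s,tcp)))
```

```text
t 1.7 pos [ 454.4 -104.   194.7] rot [3.141e+00 1.000e-03 2.920e-01] F [ 0.7 -0.7 -0.5] w 85.3 j [-3.180e-01 -3.000e-03  1.994e+00 -1.000e-03  1.152e+00  9.610e-01]
[[ 427. -105.   20.]
 [ 397. -153.   18.]
 [ 464. -120.   60.]
 [ 464. -120.  100.]]
[415, -190, 150] [[239.0, 141.0], [283.0, 187.0], [256.0, 104.0], [244.0, 104.0]] [ 479. -170.  328.] [-63.  71.  45.]
[405, -170, 150] [[264.0, 137.0], [307.0, 183.0], [286.0, 99.0], [279.0, 98.0]] [ 469. -150.  328.] [-66.  49.  45.]
[400, -160, 170] [[279.0, 133.0], [320.0, 177.0], [302.0, 97.0], [299.0, 96.0]] [ 464. -140.  348.] [-68.  38.  25.]
[390, -200, 160] [[237.0, 109.0], [281.0, 157.0], [254.0, 67.0], [241.0, 61.0]] [ 454. -180.  338.] [-89.  73.  35.]
```

Call:
servo_tool:
  steps:
    - {"xyz":[-30,24,15],"twist":0}
    - {"xyz":[-30,24,15],"twist":0}
    - {"xyz":[-28,24,15],"twist":0}
    - {"xyz":[0,0,0],"twist":0}
    - {"xyz":[0,0,0],"twist":0}

```text
clock: 2.2
tool_pos: [390.1, -199.0, 149.6]
ee_rot: [-3.141, 0.0, 0.287]
contact_force: [0.2, -0.2, 0.0]
gripper_width: 85.1
```

Run:
```python
from h import *
st(); p,d,m=grab('wrist','w2')
cv2.imwrite('pics/c5.png',cv2.resize(p[50:200,190:390],None,fx=4,fy=4,interpolation=cv2.INTER_CUBIC))
```

```text
t 2.2 pos [ 390.1 -199.   149.6] rot [-3.141  0.     0.287] F [ 0.2 -0.2  0. ] w 85.1 j [-0.571 -0.006  2.096  0.     1.053  0.712]
```

View pics/c5.png

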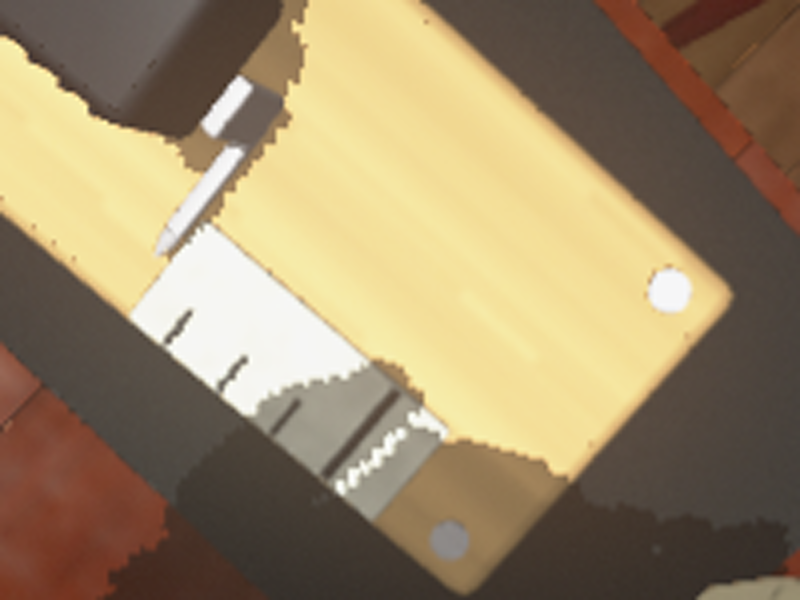

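Run:
```python
from h import *
p,d,m=load('w2');p1,d1,m1=load('w1')
z=np.load('wf.npz');ax,ay,cen=z['ax'],z['ay'],z['cen']
f=lambda c,o=(190,50):np.array(c)/4-.375+np.array(o)
def loc(P): P=np.atleast_2d(P); Q=P-cen; return np.round(np.c_[Q@ax,Q@ay,P[:,2]],1)
pt=[f(c) for c in [(165,245),(185,222),(204,198),(222,172),(235,155)]]
print('ptr depth',loc(dep(m,d,pt)).tolist())
for zz in (18,22,26): print(zz,loc(onz(m,pt,zz)).tolist())
L=[f(c) for c in [(362,434),(397,394),(327,474)]]
print('line',loc(dep(m,d,L)).tolist(),loc(onz(m,L,18)).tolist())
S=[f((670,290)),f((449,540))]; print('screws',loc(onz(m,S,16)), 'exp 128.3 37.4')
print('tri tip',loc(tri(m1,[f((198,318),(270,120))],m,[f((161,250))])[:,:3]),tri(m1,[f((198,318),(270,120))],m,[f((161,250))])[:,3])
cv2.imwrite('pics/c6.png',cv2.resize(p[60:120,215:265],None,fx=10,fy=10,interpolation=cv2.INTER_NEAREST))
cv2.imwrite('pics/c7.png',cv2.resize(p1[180:220,300:350],None,fx=10,fy=10,interpolation=cv2.INTER_NEAREST))
```

```text
ptr depth [[41.9, -25.4, 30.0], [42.6, -18.7, 31.6], [42.6, -12.4, 31.7], [42.2, -6.0, 31.1], [42.0, -1.6, 30.5]]
18 [[39.7, -27.7, 18.0], [40.0, -21.0, 18.0], [40.1, -14.4, 18.0], [39.7, -7.6, 18.0], [39.7, -3.0, 18.0]]
22 [[40.4, -27.0, 22.0], [40.8, -20.4, 22.0], [40.8, -13.8, 22.0], [40.5, -7.1, 22.0], [40.4, -2.6, 22.0]]
26 [[41.2, -26.2, 26.0], [41.5, -19.7, 26.0], [41.6, -13.2, 26.0], [41.2, -6.6, 26.0], [41.2, -2.1, 26.0]]
line [[97.7, -31.3, 18.7], [97.9, -19.0, 20.1], [97.5, -43.4, 19.2]] [[97.7, -31.4, 18.0], [97.9, -19.3, 18.0], [97.5, -43.7, 18.0]]
screws [[128.5  37.6  16. ]
 [128.4 -37.6  16. ]] exp 128.3 37.4
tri tip [[ 41.5 -26.9  27.6]] [0.72773878]
```

View pics/c6.png

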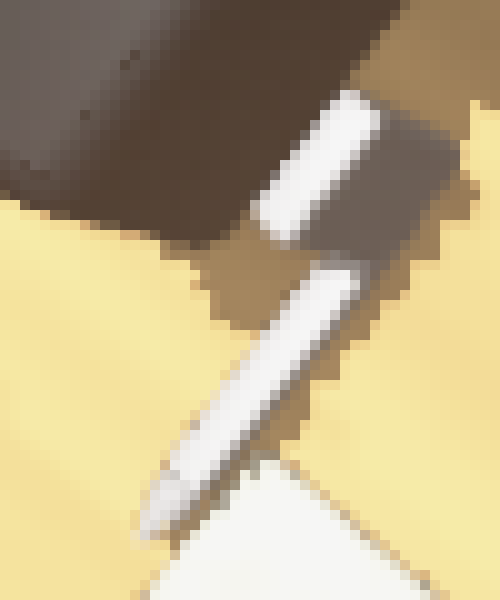

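View pics/c7.png

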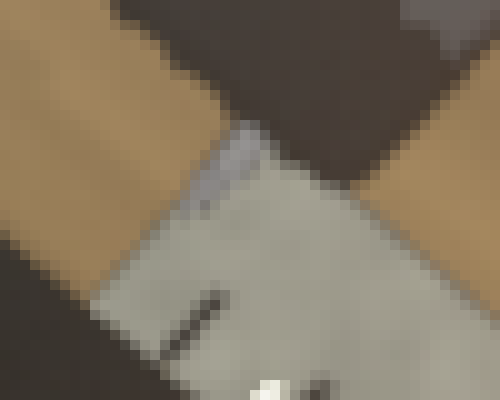

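Call:
servo_tool:
  steps:
    - {"xyz":[0,0,-40],"twist":8.2}
    - {"xyz":[0,0,-40],"twist":8.2}
    - {"xyz":[28,-40,0],"twist":0}
    - {"xyz":[28,-40,0],"twist":0}
    - {"xyz":[28,-40,0],"twist":0}

```text
clock: 2.75
tool_pos: [476.7, -75.7, 231.8]
ee_rot: [3.141, -0.004, 0.005]
contact_force: [1.0, -0.8, 0.2]
gripper_width: 85.2
```

Call:
servo_tool:
  steps:
    - {"xyz":[28,-40,0],"twist":0}
    - {"xyz":[28,-40,0],"twist":0}
    - {"xyz":[28,-40,0],"twist":0}
    - {"xyz":[28,-40,0],"twist":0}
    - {"xyz":[0,0,0],"twist":0}

```text
clock: 3.25
tool_pos: [588.9, 89.6, 230.5]
ee_rot: [-3.139, -0.003, 0.012]
contact_force: [-1.1, 0.5, -0.6]
gripper_width: 85.0
```

Run:
```python
from h import *
st(); p,d,m=grab('wrist','w3')
```

```text
t 3.25 pos [588.9  89.6 230.5] rot [-3.139e+00 -3.000e-03  1.200e-02] F [-1.1  0.5 -0.6] w 85.0 j [0.076 0.219 1.673 0.003 1.247 1.634]
```

View pics/w3.png

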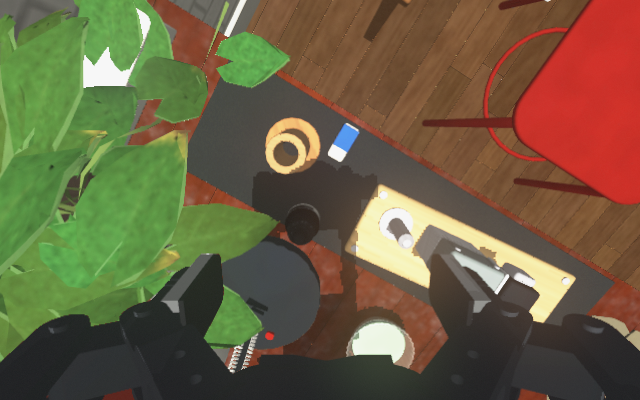

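Run:
```python
from h import *
p,d,m=load('w3')
cv2.imwrite('pics/c8.png',cv2.resize(p[105:185,250:370],None,fx=6,fy=6,interpolation=cv2.INTER_CUBIC))
```

```text
(no output)
```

View pics/c8.png

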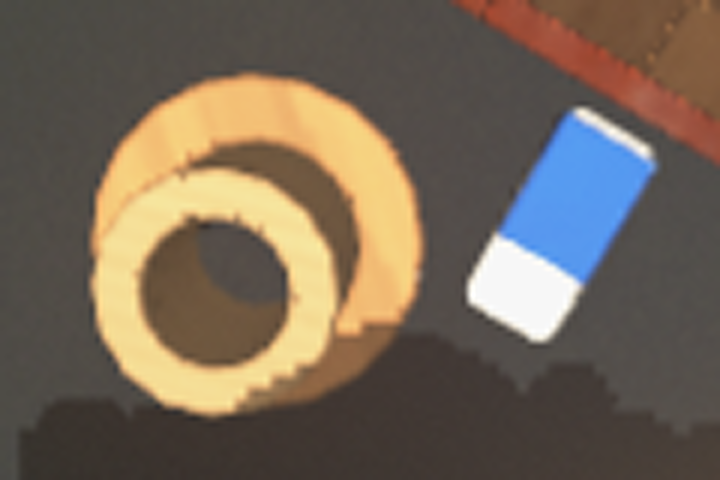

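Run:
```python
from h import *
p,d,m=load('w3')
f=lambda c:np.array(c)/6-.4167+np.array((250,105))
T=[f((215.2,291.2)),f((93,291)),f((338,291))]
print('top depth ring',np.round(dep(m,d,[f((115,291)),f((315,291)),f((215,190)),f((215,390))]),1))
a=onz(m,T,78); print(a, np.linalg.norm(a[1]-a[2]))
F=onz(m,[f((257,239)),f((92,239)),f((422,239))],8); print(F,np.linalg.norm(F[1]-F[2]))
_,d1,ms=load('scene0')
s=st(); print('delta to 50 above', delta(s,[*a[0][:2],34]))
# leaf points near
v,u=np.mgrid[0:400,0:640]; uv=np.c_[u.ravel(),v.ravel()]; c,dd=ray(m,uv); X=c+dd*d.ravel()[:,None]
hsv=cv2.cvtColor(p,cv2.COLOR_BGR2HSV).reshape(-1,3)
g=(hsv[:,0]>30)&(hsv[:,0]<85)&(hsv[:,1]>80)&(d.ravel()>0)
X=X[g]
for x0 in range(500,700,20):
    k=(X[:,0]>=x0)&(X[:,0]<x0+20)&(X[:,1]<260)
    if k.any(): i=X[k][:,1].argmin(); print(x0,'min y',np.round(X[k][i]),'z range',X[k][X[k][:,1]<X[k][i,1]+25][:,2].min().round(),X[k][X[k][:,1]<X[k][i,1]+25][:,2].max().round())
```

```text
top depth ring [[610.5 145.7  76.8]
 [611.  113.6  77.5]
 [626.7 129.2  78. ]
 [594.9 129.8  78. ]]
[[610.80461837 129.50042351  78.        ]
 [610.59076139 148.97717246  78.        ]
 [611.08019205 109.92615017  78.        ]] 39.054089213405014
[[611.47922169 129.54982185   8.        ]
 [611.0812258  161.19720412   8.        ]
 [611.86890642  97.90398629   8.        ]] 63.29811895924669
t 3.3 pos [587.1  86.9 230.2] rot [-3.141e+00 -1.000e-03  1.100e-02] F [ 0.5  0.3 -0.5] w 85.5 j [0.073 0.217 1.676 0.    1.248 1.633]
delta to 50 above [ 24.13564526 -42.30747487 196.20910849]
500 min y [515. 149.   1.] z range -1.0 146.0
520 min y [539. 147. 117.] z range 117.0 140.0
540 min y [549. 136.  97.] z range 94.0 131.0
560 min y [578. 132. 303.] z range 109.0 305.0
580 min y [600. 145. 321.] z range 321.0 344.0
600 min y [605. 115. 346.] z range 341.0 346.0
620 min y [621. 184. 182.] z range 153.0 182.0
640 min y [659. 199.  88.] z range 87.0 117.0
660 min y [680. 155.  33.] z range 1.0 37.0
680 min y [700. 131.  25.] z range 1.0 37.0
```

Call:
servo_tool:
  steps:
    - {"xyz":[24,-42,0],"twist":0}
    - {"xyz":[0,0,0],"twist":0}
    - {"xyz":[0,0,20],"twist":0}
    - {"xyz":[0,0,40],"twist":0}
    - {"xyz":[0,0,30],"twist":0}
  hand: 0.3

```text
clock: 3.8
tool_pos: [608.8, 124.5, 139.3]
ee_rot: [3.141, 0.0, 0.006]
contact_force: [-0.1, -0.2, 0.1]
gripper_width: 60.1
```

Run:
```python
from h import *
s=st(); print(delta(s,[611,129.3,38]))
p,d,m=grab('wrist','w4')
```

```text
t 3.8 pos [608.8 124.5 139.3] rot [3.141 0.    0.006] F [-0.1 -0.2  0.1] w 60.1 j [ 1.320e-01  3.570e-01  1.688e+00 -1.000e-03  1.097e+00  1.698e+00]
[  2.27404501  -4.7938712  101.28137657]
```

View pics/w4.png

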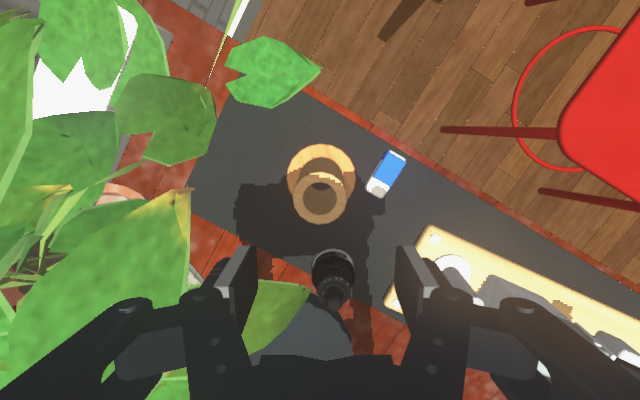

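Run:
```python
from h import *
p,d,m=load('w4')
cv2.imwrite('pics/c9.png',cv2.resize(p[135:235,270:370],None,fx=6,fy=6,interpolation=cv2.INTER_CUBIC))
```

```text
(no output)
```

View pics/c9.png

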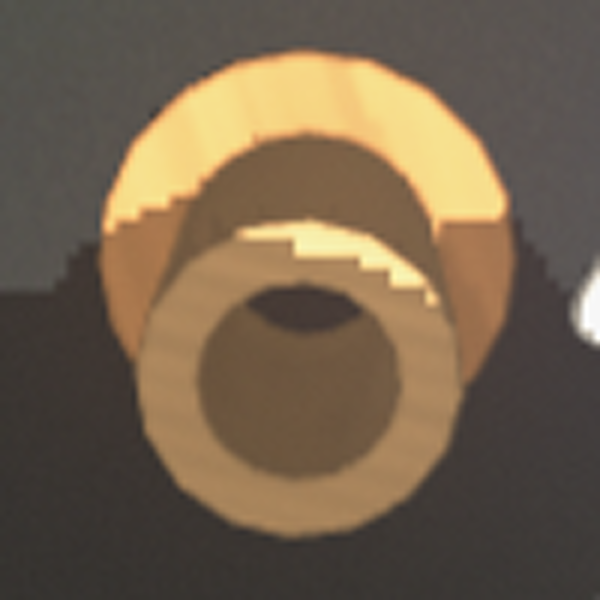

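Run:
```python
from h import *
p,d,m=load('w4');_,_,m3=load('w3')
u4=np.array((299.5,380))/6-.4167+np.array((270,135)); u3=np.array((215.2,291.2))/6-.4167+np.array((250,105))
f4=np.array((307,257))/6-.4167+np.array((270,135)); f3=np.array((257,239))/6-.4167+np.array((250,105))
print(onz(m,[u4],78),tri(m3,[u3,f3],m,[u4,f4]))
```

```text
[[610.90781765 129.62611044  78.        ]] [[6.10666729e+02 1.29626583e+02 7.70650490e+01 3.90049108e-02]
 [6.11442297e+02 1.29602376e+02 8.30638634e+00 2.14684548e-01]]
```

Call:
servo_tool:
  steps:
    - {"xyz":[0,0,10],"twist":0}
    - {"xyz":[0,0,0],"twist":0}

```text
clock: 4.05
tool_pos: [609.3, 124.8, 130.1]
ee_rot: [3.141, 0.001, 0.005]
contact_force: [0.8, -0.2, 0.4]
gripper_width: 59.9
```

Call:
servo_tool:
  steps:
    - {"xyz":[1.6,-4.8,10],"twist":0}
    - {"xyz":[0,0,35],"twist":0}
    - {"xyz":[0,0,32],"twist":0}
    - {"xyz":[0,0,15],"twist":0}
    - {"xyz":[0,0,0],"twist":0}

```text
clock: 4.55
tool_pos: [609.5, 130.2, 36.0]
ee_rot: [3.141, 0.004, 0.006]
contact_force: [-0.2, 1.1, -0.1]
gripper_width: 59.7
```

Run:
```python
from h import *
s=st(); print(delta(s,[610.9,129.5,38]))
```

```text
t 4.55 pos [609.5 130.2  36. ] rot [3.141 0.004 0.006] F [-0.2  1.1 -0.1] w 59.7 j [0.141 0.492 1.733 0.    0.921 1.706]
[ 1.43360787  0.67987983 -1.98866517]
```

Good; close on the tube.

Call:
servo_tool:
  steps:
    - {"xyz":[1,0.5,-1],"twist":0}
    - {"xyz":[0,0,0],"twist":0}
    - {"xyz":[0,0,0],"twist":0}
    - {"xyz":[0,0,0],"twist":0}
  hand: 1
  grip_force: 35

```text
clock: 4.95
tool_pos: [614.8, 130.4, 41.7]
ee_rot: [-3.14, -0.005, 0.005]
contact_force: [1.4, 0.1, 2.7]
gripper_width: 1.2
```

Run:
```python
from h import *
s=st();
```

```text
t 4.95 pos [614.8 130.4  41.7] rot [-3.14  -0.005  0.005] F [1.4 0.1 2.7] w 1.2 j [1.390e-01 4.870e-01 1.727e+00 1.000e-03 9.220e-01 1.705e+00]
```

Run:
```python
from h import *
p,d,m=grab('wrist','w5'); q,_,_=grab('scene','s5'); r,_,_=grab('side','r5')
cv2.imwrite('pics/c10.png',np.hstack([cv2.resize(q[150:250,330:430],None,fx=4,fy=4,interpolation=cv2.INTER_CUBIC),cv2.resize(r[180:280,320:420],None,fx=4,fy=4,interpolation=cv2.INTER_CUBIC)]))
st()
```

```text
t 5.1 pos [614.6 130.7  41.2] rot [-3.14  -0.005  0.005] F [1.  2.2 7.2] w -0.2 j [1.400e-01 4.880e-01 1.727e+00 1.000e-03 9.220e-01 1.705e+00]
```

View pics/w5.png

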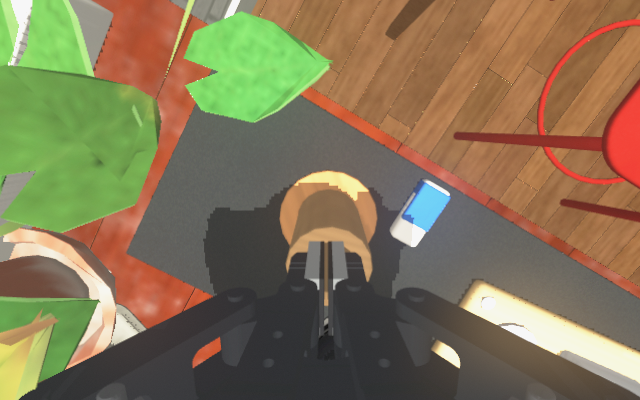

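View pics/c10.png

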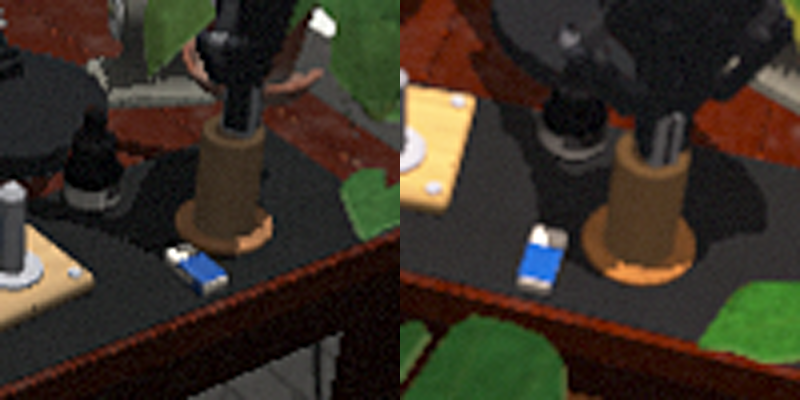

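Run:
```python
from h import *
for f,o in [('s5',(330,150)),('r5',(320,180)),('w5',(0,0))]:
    p,d,m=load(f)
    P=proj(m,[[614.6,130.7,41],[614.6,130.7,80],[614.6,130.7,100],[611,129.6,78]])
    print(f,np.round(P,1).tolist(),np.round((P-o)*4).tolist())
    R=m['R'];t=m['t']
p,d,m=load('w5')
# finger depth
print(np.round(dep(m,d,[(310,265),(342,265),(310,245),(340,245),(325,235),(300,235),(350,235),(325,200),(290,215)]),1))
p,d,m=load('s5'); f=lambda c:(330+c[0]/4,150+c[1]/4)
print(np.round(dep(m,d,[f(c) for c in [(240,110),(250,125),(232,128),(215,135),(230,180)]]),1))
cv2.imwrite('pics/c11.png',cv2.resize(load('w5')[0][200:300,260:400],None,fx=5,fy=5,interpolation=cv2.INTER_CUBIC))
cv2.imwrite('pics/c12.png',np.hstack([cv2.resize(load('s5')[0][165:215,365:405],None,fx=10,fy=10,interpolation=cv2.INTER_CUBIC),cv2.resize(load('r5')[0][200:250,365:405],None,fx=10,fy=10,interpolation=cv2.INTER_CUBIC)]))
```

```text
s5 [[387.9, 195.4], [389.4, 182.4], [390.2, 175.5], [387.8, 182.9]] [[232.0, 181.0], [238.0, 130.0], [241.0, 102.0], [231.0, 132.0]]
r5 [[382.4, 230.6], [384.5, 218.0], [385.6, 211.2], [383.3, 217.6]] [[250.0, 202.0], [258.0, 152.0], [262.0, 125.0], [253.0, 150.0]]
w5 [[326.4, 230.8], [326.4, 261.6], [326.4, 284.1], [328.8, 267.0]] [[1306.0, 923.0], [1306.0, 1046.0], [1306.0, 1136.0], [1315.0, 1068.0]]
[[625.5 136.7 106.1]
 [625.  125.1 104.7]
 [625.4 137.5  87.1]
 [625.5 125.1  87.2]
 [626.4 131.4  78.1]
 [625.8 142.4  76.8]
 [626.  120.3  77.1]
 [630.2 131.6  33.7]
 [612.9 154.2   7.2]]
[[618.3 119.5 101.3]
 [624.  125.   89.3]
 [613.1 124.   84.3]
 [604.4 118.8  79.3]
 [619.4 112.6  54.2]]
```

View pics/c11.png

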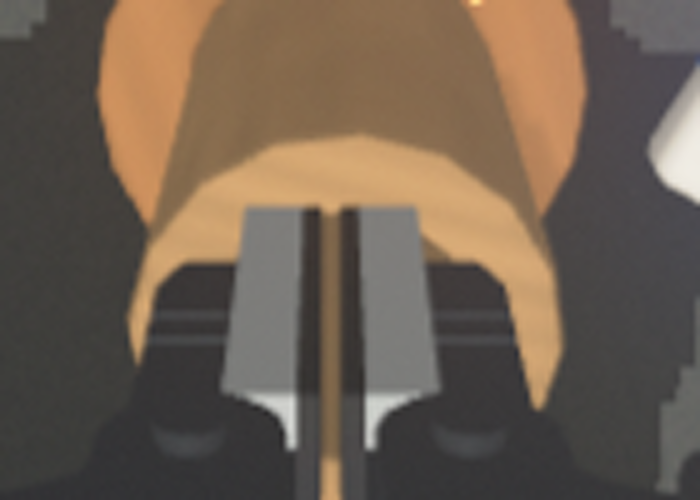

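View pics/c12.png

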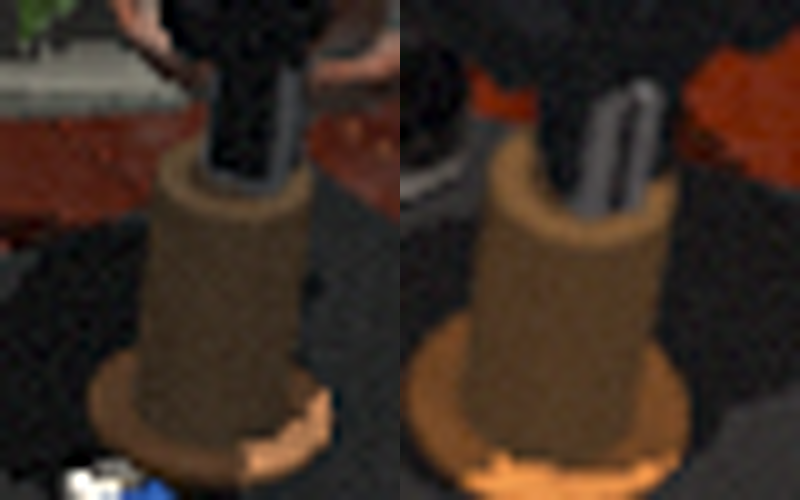

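Run:
```python
from h import *
for f,tcp in [('w1',(454.6,-103.4,194.7)),('w4',(608.8,124.5,139.3)),('w5',(614.6,130.7,41.2))]:
    p,d,m=load(f)
    v,u=np.mgrid[230:400,150:500]; uv=np.c_[u.ravel(),v.ravel()]
    c,dd=ray(m,uv); X=c+dd*d[v.ravel(),u.ravel()][:,None]
    yaw={'w1':.292,'w4':.006,'w5':.005}[f]
    T=(X-np.array(tcp))@Rt(yaw)
    k=(d[v.ravel(),u.ravel()]>0)&(d[v.ravel(),u.ravel()]<200)&(abs(T[:,0])<25)&(abs(T[:,1])<65)
    if f=='w5': k&=(T[:,2]<-45)
    T=T[k]; print(f,len(T),'z pct (tool, + below tcp)',np.round(np.percentile(T[:,2],[0,1,50,90,98,99.5,100])))
    lo=T[T[:,2]>np.percentile(T[:,2],97)]; print(np.round(lo[::max(1,len(lo)//8)]))
```

```text
w1 25616 z pct (tool, + below tcp) [-132. -130. -115.  -67.  -55.  -51.  -48.]
[[ 11. -50. -53.]
 [  9.  42. -51.]
 [ 10.  46. -56.]
 [  7.  42. -56.]
 [  2. -43. -52.]
 [ -1.  42. -52.]
 [ -2. -43. -56.]
 [ -9. -44. -50.]
 [-11.  42. -57.]]
w4 29958 z pct (tool, + below tcp) [-132. -130. -109.  -58.  -45.  -40.  -31.]
[[ 15. -65. -37.]
 [ 12. -64. -40.]
 [ 10. -61. -44.]
 [  9. -31. -44.]
 [  8. -60. -46.]
 [  6. -62. -46.]
 [  3.  29. -45.]
 [ -4. -30. -43.]
 [-12. -31. -45.]]
w5 36910 z pct (tool, + below tcp) [-133. -131. -105.  -82.  -56.  -48.  -45.]
[[ 11.  -8. -45.]
 [ 11.  -4. -50.]
 [ 11.  -3. -54.]
 [  6.  12. -46.]
 [  6. -14. -49.]
 [  7. -12. -52.]
 [  7.  14. -53.]
 [  6. -14. -57.]
 [  6.  11. -61.]]
```

Call:
servo_tool:
  steps:
    - {"xyz":[0,0,-15],"twist":0}
    - {"xyz":[0,0,-15],"twist":0}

```text
clock: 5.3
tool_pos: [610.9, 129.4, 69.0]
ee_rot: [3.141, 0.003, 0.006]
contact_force: [0.2, -0.2, -0.5]
gripper_width: 0.0
```

Call:
servo_tool:
  steps:
    - {"xyz":[0,0,0],"twist":0}
    - {"xyz":[0,0,0],"twist":0}
    - {"xyz":[0,0,0],"twist":0}
  hand: 0.3

```text
clock: 5.6
tool_pos: [611.5, 129.6, 68.5]
ee_rot: [3.141, 0.001, 0.006]
contact_force: [0.7, 0.4, 0.1]
gripper_width: 42.9
```

Run:
```python
from h import *
s=st(); p,d,m=grab('wrist','w6'); grab('side','r6'); st()
X=proj(m,[[610.9,129.6,78],[610.9,129.6,8]]); print(X)
```

```text
t 5.6 pos [611.5 129.6  68.5] rot [3.141e+00 1.000e-03 6.000e-03] F [0.7 0.4 0.1] w 42.9 j [ 0.139  0.449  1.719 -0.     0.975  1.705]
t 5.7 pos [611.4 129.6  68.1] rot [3.141e+00 2.000e-03 6.000e-03] F [-0.6 -0.3  0.3] w 58.0 j [ 0.139  0.45   1.719 -0.     0.975  1.705]
[[326.95092541 238.52850542]
 [326.63691743 201.86516521]]
```

View pics/w6.png

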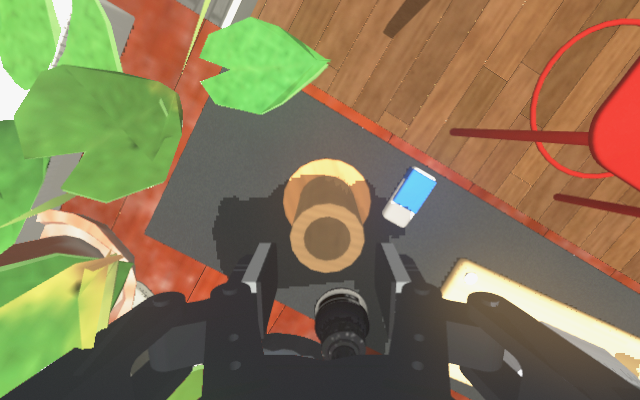

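Call:
servo_tool:
  steps:
    - {"xyz":[0,0,20],"twist":0}
    - {"xyz":[0,0,28],"twist":0}
    - {"xyz":[0,0,15],"twist":0}
    - {"xyz":[0,0,8],"twist":0}
    - {"xyz":[0,0,0],"twist":0}

```text
clock: 6.2
tool_pos: [610.7, 129.6, -3.7]
ee_rot: [3.141, 0.003, 0.006]
contact_force: [-0.3, -0.2, 0.5]
gripper_width: 59.6
```

Call:
servo_tool:
  steps:
    - {"xyz":[0,0,0],"twist":0}
    - {"xyz":[0,0,0],"twist":0}
    - {"xyz":[0,0,0],"twist":0}
    - {"xyz":[0,0,0],"twist":0}
  hand: 1
  grip_force: 35

```text
clock: 6.6
tool_pos: [613.2, 129.9, -0.9]
ee_rot: [-3.141, -0.002, 0.006]
contact_force: [-0.2, -0.1, 1.3]
gripper_width: 39.9
```

Run:
```python
from h import *
s=st(); p,d,m=grab('wrist','w7')
q,_,_=grab('scene','s7'); r,_,_=grab('side','r7')
cv2.imwrite('pics/c13.png',np.hstack([cv2.resize(q[165:215,365:405],None,fx=10,fy=10,interpolation=cv2.INTER_CUBIC),cv2.resize(r[200:250,365:405],None,fx=10,fy=10,interpolation=cv2.INTER_CUBIC)]))
```

```text
t 6.6 pos [613.2 129.9  -0.9] rot [-3.141e+00 -2.000e-03  6.000e-03] F [-0.2 -0.1  1.3] w 39.9 j [ 0.139  0.548  1.738 -0.     0.853  1.705]
```

View pics/c13.png

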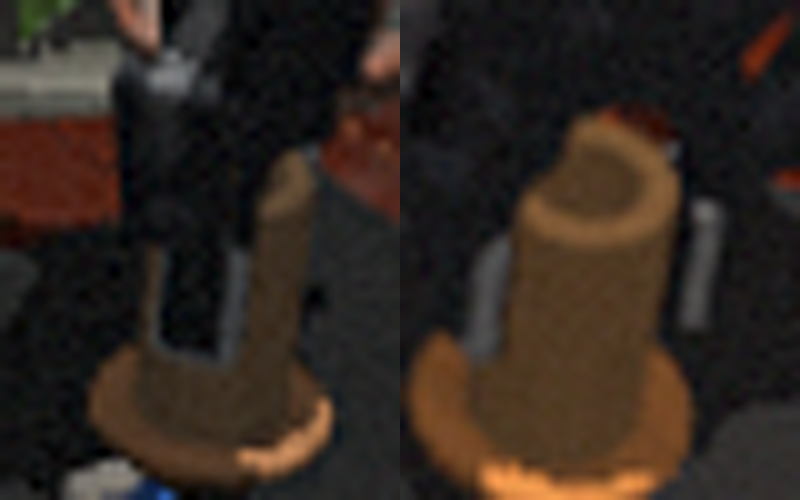

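View pics/w7.png

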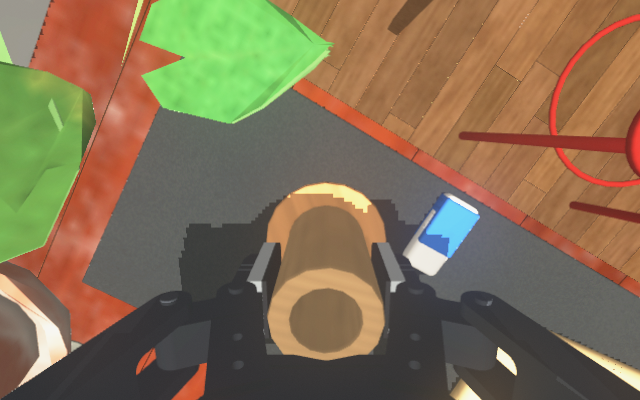

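Call:
servo_tool:
  steps:
    - {"xyz":[0,0,-15],"twist":0}
    - {"xyz":[0,0,-30],"twist":0}
    - {"xyz":[0,0,-35],"twist":0}
    - {"xyz":[0,0,-25],"twist":0}
    - {"xyz":[-10,15,-5],"twist":0}

```text
clock: 7.25
tool_pos: [606.3, 116.0, 113.0]
ee_rot: [-3.14, -0.01, 0.007]
contact_force: [-0.1, -0.5, -0.5]
gripper_width: 39.6
```

Call:
servo_tool:
  steps:
    - {"xyz":[-21,30,0],"twist":0}
    - {"xyz":[-21,30,0],"twist":0}
    - {"xyz":[-21,30,0],"twist":0}
    - {"xyz":[-16,19,0],"twist":-4}
    - {"xyz":[0,0,0],"twist":-8}

```text
clock: 7.75
tool_pos: [518.4, 2.4, 106.0]
ee_rot: [-3.141, 0.007, 0.217]
contact_force: [-0.2, 0.7, -1.2]
gripper_width: 39.6
```

Call:
servo_tool:
  steps:
    - {"xyz":[0,0,0],"twist":-8.5}
    - {"xyz":[0,0,0],"twist":-8.5}
    - {"xyz":[0,0,0],"twist":-8.5}
    - {"xyz":[0,0,0],"twist":-8.5}
    - {"xyz":[0,0,0],"twist":-8.5}

```text
clock: 8.25
tool_pos: [521.2, 4.5, 106.5]
ee_rot: [-3.139, 0.002, 0.963]
contact_force: [0.2, 0.8, 0.0]
gripper_width: 39.7
```

Run:
```python
from h import *
s=st(); z=np.load('wf.npz'); print(np.degrees(s['ee_rot'][2]), 'want',-114.85+180)
```

```text
t 8.25 pos [521.2   4.5 106.5] rot [-3.139e+00  2.000e-03  9.630e-01] F [0.2 0.8 0. ] w 39.7 j [-7.500e-02  2.190e-01  1.945e+00 -1.000e-03  9.810e-01  5.340e-01]
55.14796223657918 want 65.15
```

Call:
servo_tool:
  steps:
    - {"xyz":[0,0,0],"twist":-7.5}
    - {"xyz":[0,0,0],"twist":-2.5}
    - {"xyz":[0,0,0],"twist":0}
    - {"xyz":[0,0,0],"twist":0}

```text
clock: 8.65
tool_pos: [522.3, 4.8, 107.0]
ee_rot: [-3.139, 0.001, 1.13]
contact_force: [0.6, -0.8, -0.6]
gripper_width: 39.6
```

Run:
```python
from h import *
s=st(); p,d,m=grab('wrist','w8'); q,_,_=grab('scene','s8'); r,_,_=grab('side','r8'); st()
cv2.imwrite('pics/c14.png',cv2.resize(p[170:380,230:420],None,fx=4,fy=4,interpolation=cv2.INTER_CUBIC)[:600])
cv2.imwrite('pics/c15.png',np.hstack([cv2.resize(q[150:230,300:370],None,fx=5,fy=5,interpolation=cv2.INTER_CUBIC),cv2.resize(r[155:235,285:355],None,fx=5,fy=5,interpolation=cv2.INTER_CUBIC)]))
```

```text
t 8.65 pos [522.3   4.8 107. ] rot [-3.139e+00  1.000e-03  1.130e+00] F [ 0.6 -0.8 -0.6] w 39.6 j [-0.074  0.219  1.943 -0.     0.981  0.367]
t 8.8 pos [523.3   5.1 107.6] rot [-3.141  0.     1.131] F [-0.4 -0.  -2. ] w 39.7 j [-0.073  0.219  1.942 -0.     0.981  0.367]
```

View pics/c14.png

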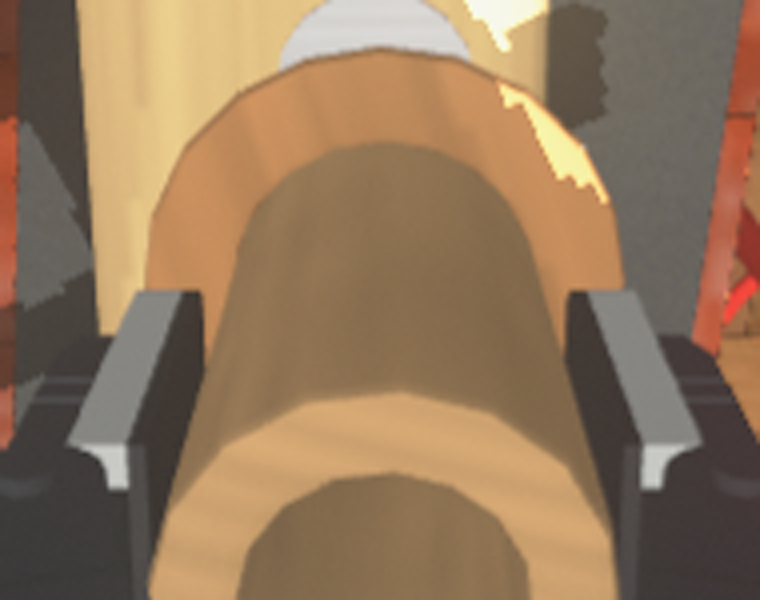

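View pics/c15.png

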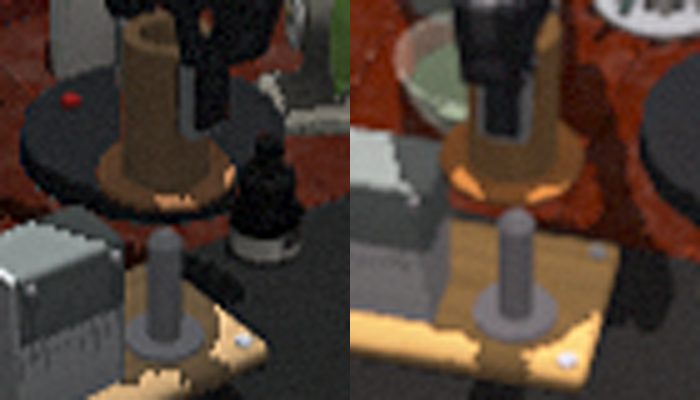

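Run:
```python
from h import *
p,d,m=load('w8')
cv2.imwrite('pics/c16.png',cv2.resize(p[250:400,240:420],None,fx=4,fy=4,interpolation=cv2.INTER_CUBIC))
cv2.imwrite('pics/c17.png',cv2.resize(load('w7')[0][250:400,240:420],None,fx=4,fy=4,interpolation=cv2.INTER_CUBIC))
```

```text
(no output)
```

View pics/c16.png

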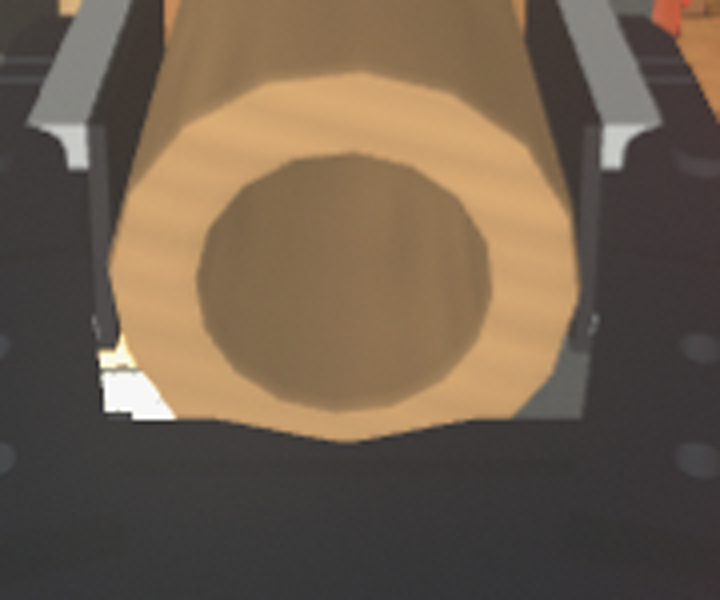

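View pics/c17.png

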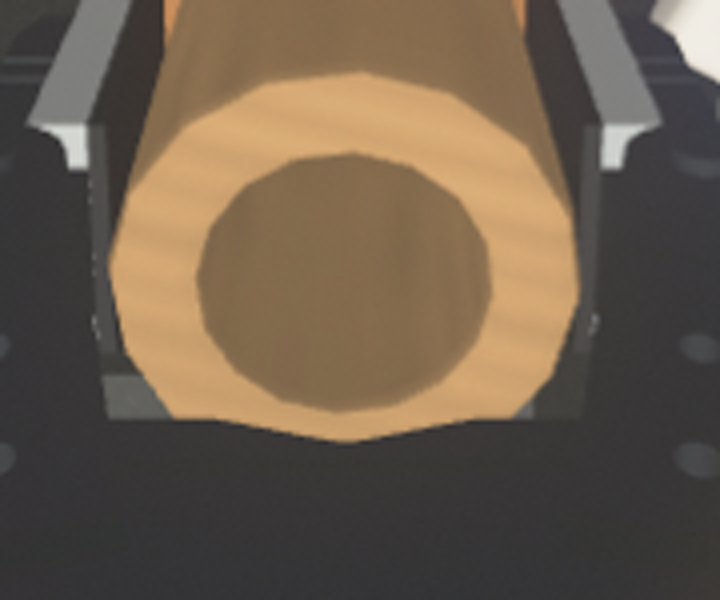

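Run:
```python
from h import *
f=lambda c:np.array(c)/4-.375+np.array((240,250))
for n,z,tcp,yaw in [('w7',78,(613.2,129.9,-.9),.006),('w8',186,(522.3,4.8,107.0),1.13)]:
    p,d,m=load(n)
    rim=[f(c) for c in [(155,270),(535,280),(350,110),(344,425)]]
    print(n,'rim depth',np.round(dep(m,d,rim),1))
    zz=np.median(dep(m,d,rim)[:,2]); P=onz(m,[f((344.5,281))],zz)[0]; print('centre',P,'tool frame',(P-np.array(tcp))@Rt(yaw))
z=np.load('wf.npz'); print('winder yaw+180',np.radians(65.15))
s=st()
```

```text
w7 rim depth [[612.2 146.2  77.5]
 [611.7 114.8  78. ]
 [627.3 130.2  78.3]
 [597.  130.5  77.3]]
centre [611.38808041 130.5220534   77.71607584] tool frame [ -1.80815467  -0.63291365 -78.61607584]
w8 rim depth [[507.9  12.  185.9]
 [535.7  -2.7 185.1]
 [528.4  18.  185.2]
 [515.3  -8.8 185.2]]
centre [521.32564427   3.98372164 185.18131049] tool frame [ -1.15397053  -0.53294603 -78.18131049]
winder yaw+180 1.1370820076743058
t 8.8 pos [523.3   5.1 107.6] rot [-3.141  0.     1.131] F [-0.4 -0.  -2. ] w 39.7 j [-0.073  0.219  1.942 -0.     0.981  0.367]
```

Run:
```python
from h import *
from scipy.optimize import fsolve
ms=load('s8')[2]; mr=load('r8')[2]
def solve(us,ur,z): return fsolve(lambda q:[proj(ms,[[q[0],q[1],z]])[0,0]-us, proj(mr,[[q[0],q[1],z]])[0,0]-ur],[521,5])
# masks for flange (orange/brown) columns & spindle
for nm,o,(r0,r1,c0,c1) in [('s8',ms,(178,195,310,355)),('r8',mr,(178,198,300,345))]:
    p=load(nm)[0]
cs=lambda a:300+a/5-.4; cr=lambda a:285+(a-350)/5-.4
print('core',solve(cs(167.5),cr(512.5),113)); print('spindle tip',solve(cs(164),cr(517),75)); print('seat',solve(cs(166),cr(515),18))
```

```text
core [524.14353739   2.48192424]
spindle tip [521.01721882   5.65571581]
seat [523.21624706   4.93042399]
```

Call:
servo_tool:
  steps:
    - {"xyz":[1.2,-2.6,10],"twist":-0.3}
    - {"xyz":[0,0,17],"twist":0}
    - {"xyz":[0,0,0],"twist":0}
    - {"xyz":[0,0,0],"twist":0}

```text
clock: 9.2
tool_pos: [521.2, 7.6, 80.2]
ee_rot: [-3.14, 0.001, 1.137]
contact_force: [0.5, 0.4, -1.2]
gripper_width: 39.5
```

Run:
```python
from h import *
s=st(); q,_,_=grab('scene','s9'); r,_,_=grab('side','r9'); st()
cv2.imwrite('pics/c18.png',np.hstack([cv2.resize(q[165:225,313:353],None,fx=10,fy=10,interpolation=cv2.INTER_CUBIC),cv2.resize(r[170:230,298:338],None,fx=10,fy=10,interpolation=cv2.INTER_CUBIC)]))
```

```text
t 9.2 pos [521.2   7.6  80.2] rot [-3.140e+00  1.000e-03  1.137e+00] F [ 0.5  0.4 -1.2] w 39.5 j [-0.069  0.256  1.962 -0.     0.925  0.365]
t 9.3 pos [522.5   7.5  81.3] rot [ 3.141 -0.     1.137] F [-0.2  0.4  0.3] w 40.0 j [-0.069  0.255  1.96   0.     0.925  0.365]
```

View pics/c18.png

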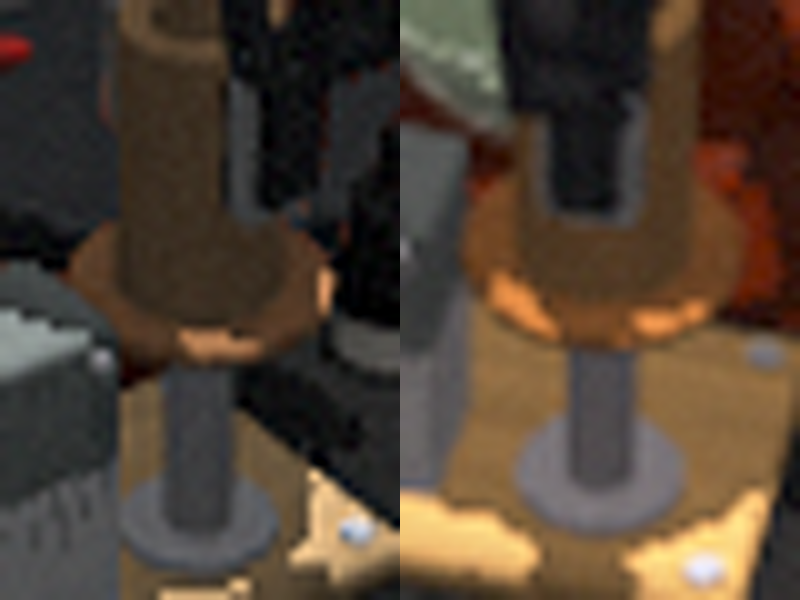

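Call:
servo_tool:
  steps:
    - {"xyz":[0,0,8],"twist":0}
    - {"xyz":[0,0,8],"twist":0}
    - {"xyz":[0,0,0],"twist":0}

```text
clock: 9.6
tool_pos: [520.7, 7.6, 63.6]
ee_rot: [-3.139, 0.001, 1.136]
contact_force: [0.2, -0.5, -1.4]
gripper_width: 39.9
```

Call:
servo_tool:
  steps:
    - {"xyz":[0,0,10],"twist":0}
    - {"xyz":[0,0,12],"twist":0}
    - {"xyz":[0,0,12],"twist":0}
    - {"xyz":[0,0,10],"twist":0}
    - {"xyz":[0,0,0],"twist":0}

```text
clock: 10.1
tool_pos: [519.8, 7.6, 18.7]
ee_rot: [-3.137, 0.002, 1.137]
contact_force: [-0.5, 0.1, -0.7]
gripper_width: 40.0
```

Run:
```python
from h import *
s=st(); q,_,_=grab('scene','s10'); r,_,_=grab('side','r10'); st()
cv2.imwrite('pics/c19.png',np.hstack([cv2.resize(q[165:225,313:353],None,fx=10,fy=10,interpolation=cv2.INTER_CUBIC),cv2.resize(r[170:230,298:338],None,fx=10,fy=10,interpolation=cv2.INTER_CUBIC)]))
```

```text
t 10.1 pos [519.8   7.6  18.7] rot [-3.137e+00  2.000e-03  1.137e+00] F [-0.5  0.1 -0.7] w 40.0 j [-0.069  0.357  1.987  0.     0.803  0.365]
t 10.2 pos [521.6   7.5  20.4] rot [-3.14   0.     1.137] F [-0.1  0.6 -0.6] w 39.6 j [-0.069  0.355  1.985  0.     0.803  0.365]
```

View pics/c19.png

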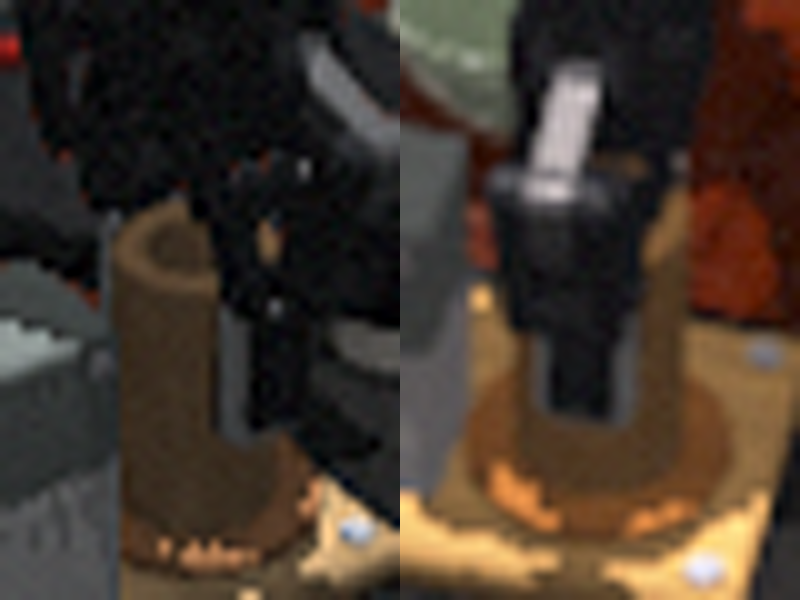

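Call:
servo_tool:
  steps:
    - {"xyz":[0,0,3],"twist":0}
    - {"xyz":[0,0,2],"twist":0}
    - {"xyz":[0,0,0],"twist":0}

```text
clock: 10.5
tool_pos: [522.1, 7.5, 16.0]
ee_rot: [3.141, -0.0, 1.136]
contact_force: [0.6, -0.5, -1.4]
gripper_width: 39.9
```

Call:
servo_tool:
  steps:
    - {"xyz":[0,0,1.5],"twist":0}
    - {"xyz":[0,0,0],"twist":0}
    - {"xyz":[0,0,0],"twist":0}

```text
clock: 10.8
tool_pos: [522.1, 7.5, 14.5]
ee_rot: [3.142, -0.0, 1.137]
contact_force: [0.3, 0.3, -0.9]
gripper_width: 39.7
```

Call:
servo_tool:
  steps:
    - {"xyz":[0,0,1.5],"twist":0}
    - {"xyz":[0,0,0],"twist":0}
    - {"xyz":[0,0,0],"twist":0}

```text
clock: 11.1
tool_pos: [522.4, 7.4, 14.1]
ee_rot: [3.142, 0.0, 1.137]
contact_force: [-1.4, -0.4, 5.6]
gripper_width: 39.6
```

Call:
servo_tool:
  steps:
    - {"xyz":[0,0,0],"twist":0}
    - {"xyz":[0,0,0],"twist":0}
    - {"xyz":[0,0,0],"twist":0}
    - {"xyz":[0,0,-3],"twist":0}
    - {"xyz":[0,0,-10],"twist":0}
  hand: 0.25

```text
clock: 11.6
tool_pos: [520.8, 7.5, 25.3]
ee_rot: [-3.139, 0.001, 1.136]
contact_force: [-0.2, 0.2, -0.1]
gripper_width: 63.9
```

Call:
servo_tool:
  steps:
    - {"xyz":[0,0,-25],"twist":0}
    - {"xyz":[0,0,-35],"twist":0}
    - {"xyz":[0,0,-30],"twist":0}
    - {"xyz":[0,0,0],"twist":0}

```text
clock: 12.0
tool_pos: [526.8, 7.2, 121.8]
ee_rot: [3.131, -0.004, 1.137]
contact_force: [0.9, -0.3, -0.5]
gripper_width: 64.1
```

Run:
```python
from h import *
s=st(); q,_,_=grab('scene','s11'); r,_,_=grab('side','r11'); p,d,m=grab('wrist','w11'); st()
cv2.imwrite('pics/c20.png',np.hstack([cv2.resize(q[165:225,313:353],None,fx=10,fy=10,interpolation=cv2.INTER_CUBIC),cv2.resize(r[170:230,298:338],None,fx=10,fy=10,interpolation=cv2.INTER_CUBIC)]))
```

```text
t 12.0 pos [526.8   7.2 121.8] rot [ 3.131 -0.004  1.137] F [ 0.9 -0.3 -0.5] w 64.1 j [-0.069  0.199  1.934  0.     0.998  0.365]
t 12.15 pos [521.6   7.5 116. ] rot [-3.141  0.     1.137] F [-0.4 -0.1  0.4] w 64.0 j [-0.069  0.204  1.941  0.     0.997  0.365]
```

View pics/c20.png

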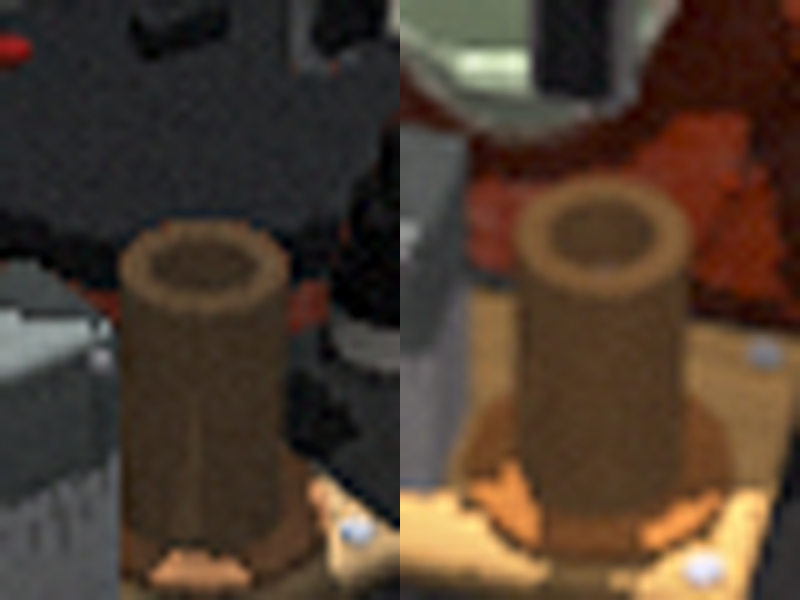

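View pics/w11.png

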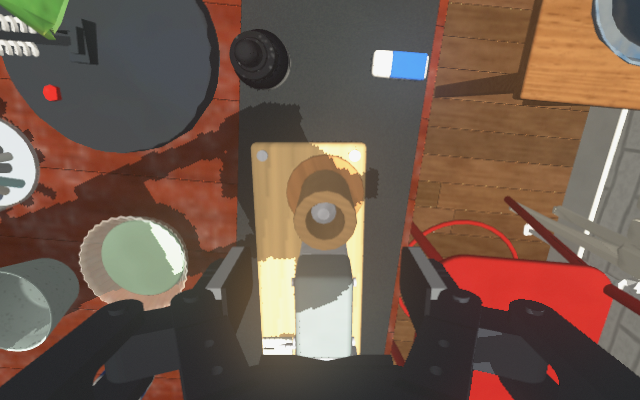

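Run:
```python
from h import *
p,d,m=load('w11')
rim=[(298,220),(350,225),(325,245),(310,240)]
P=dep(m,d,rim);print(np.round(P,1))
print('spindle tip',np.round(dep(m,d,[(323,212)]),1))
ms=load('s11')[2]; mr=load('r11')[2]
u1=[(313+205/10-.45,165+266/10-.45)]; u2=[(298+204/10-.45,170+236/10-.45)]
print('rim centre tri',tri(ms,u1,mr,u2)); 
z=np.load('wf.npz');ax,ay,cen=z['ax'],z['ay'],z['cen']
org=cen+ax*(-97.7+75)+ay*13.0; eb=org+ax*45+ay*1.5; print('end block centre est',eb, 'org',org)
s=st(); print(delta(s,[*eb[:2],140]))
```

```text
[[506.2  13.8  92.5]
 [534.2  -2.4  93.5]
 [514.5  -8.1  93.1]
 [507.2  -1.4  92.3]]
spindle tip [[520.3   7.5  76.5]]
rim centre tri [[523.35661569   4.86118621  95.02416259   1.66742813]]
end block centre est [ 471.14993892 -103.86497971   16.        ] org [488.70307244 -62.40249663  16.        ]
t 12.15 pos [521.6   7.5 116. ] rot [-3.141  0.     1.137] F [-0.4 -0.1  0.4] w 64.0 j [-0.069  0.204  1.941  0.     0.997  0.365]
[-122.2522904     1.07010935  -24.02863777]
```

Call:
servo_tool:
  steps:
    - {"xyz":[-25,0.5,0],"twist":0}
    - {"xyz":[-45,0.5,0],"twist":0}
    - {"xyz":[-35,0,0],"twist":0}
    - {"xyz":[-17,0,0],"twist":0}
    - {"xyz":[0,0,0],"twist":0}

```text
clock: 12.65
tool_pos: [469.0, -104.8, 114.1]
ee_rot: [-3.137, 0.001, 1.133]
contact_force: [0.4, -0.1, -0.4]
gripper_width: 64.2
```

Run:
```python
from h import *
s=st(); p,d,m=grab('wrist','w12'); st()
cv2.imwrite('pics/c21.png',cv2.resize(p[190:390,230:420],None,fx=4,fy=4,interpolation=cv2.INTER_CUBIC)[200:])
```

```text
t 12.65 pos [ 469.  -104.8  114.1] rot [-3.137e+00  1.000e-03  1.133e+00] F [ 0.4 -0.1 -0.4] w 64.2 j [-3.10e-01  1.33e-01  2.03e+00 -1.00e-03  9.83e-01  1.28e-01]
t 12.7 pos [ 469.9 -103.9  114.4] rot [-3.138  0.     1.134] F [-0.1 -0.8  0.6] w 63.8 j [-0.308  0.133  2.03   0.     0.983  0.128]
```

View pics/w12.png

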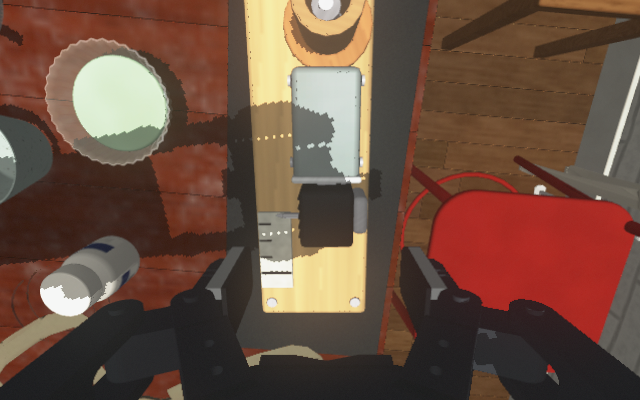

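View pics/c21.png

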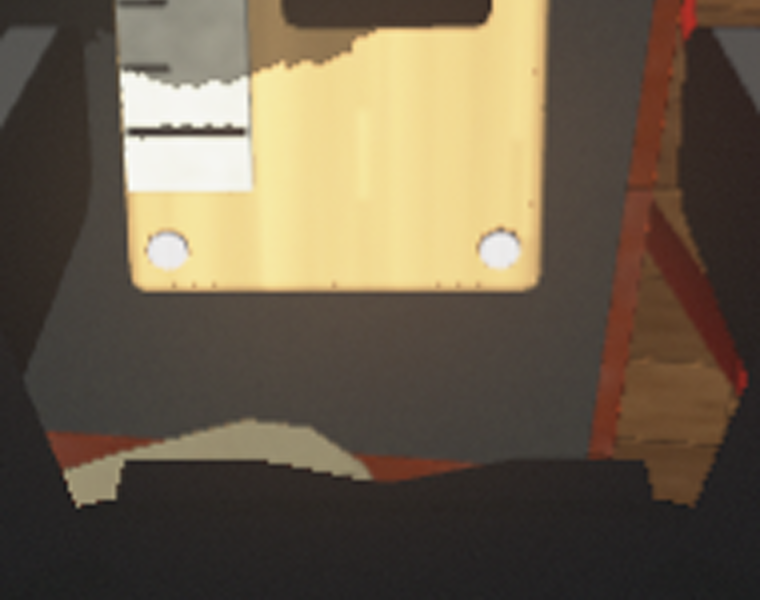

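Run:
```python
from h import *
p,d,m=load('w12'); m0=m
z=np.load('wf.npz');ax,ay,cen=z['ax'],z['ay'],z['cen']
org=cen+ax*(-97.7+75)+ay*13.0
loc=lambda P:np.round(np.c_[(P-org)@ax,(P-org)@ay,P[:,2]],1)
cv2.imwrite('pics/c22.png',cv2.resize(p[170:270,280:380],None,fx=6,fy=6,interpolation=cv2.INTER_CUBIC))
print(loc(dep(m,d,[(325,215),(305,200),(349,200),(325,190),(325,240),(359,205),(359,220)])))
f=lambda c:np.array(c)/4-.375+np.array((230,240))
print('line',loc(onz(m,[f((127,131)),f((247,131)),f((187,131))],18)),'screws exp x 151 y 24.4,-50.4',loc(onz(m,[f((500,248)),f((168,248))],16)))
```

```text
[[ 41.   -1.2 100.8]
 [ 31.8 -12.7 101.2]
 [ 32.1  12.6 100.5]
 [-21.3   0.4 292.5]
 [ 57.   -1.3  99.8]
 [ 36.8  19.   94.7]
 [ 47.1  19.4  92.1]]
line [[120.5 -57.7  18. ]
 [120.5 -31.5  18. ]
 [120.5 -44.6  18. ]] screws exp x 151 y 24.4,-50.4 [[150.7  24.4  16. ]
 [150.5 -50.5  16. ]]
```

View pics/c22.png

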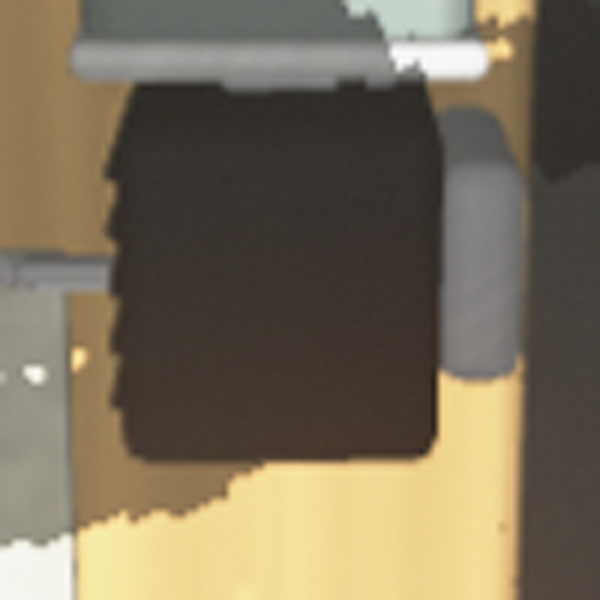

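Run:
```python
from h import *
p,d,m=load('w12')
z=np.load('wf.npz');ax,ay,cen=z['ax'],z['ay'],z['cen']
org=cen+ax*(-97.7+75)+ay*13.0
loc=lambda P:np.round(np.c_[(P-org)@ax,(P-org)@ay,P[:,2]],1)
f=lambda c:np.array(c)/6-.4167+np.array((280,170))
pp=[f((40,271)),f((80,271))]
print('ptr dep',loc(dep(m,d,pp)),[loc(onz(m,pp[:1],q)).tolist() for q in (26,30)])
f2=lambda c:np.array(c)/4-.375+np.array((190,50))
# triangulate pointer axis: x from w2 and w12 both as function of z
m2=load('w2')[2]; q=[f2((204,198)),f2((185,222))]
for zz in (24,27,30,33): print(zz,loc(onz(m,pp[:1],zz))[0],loc(onz(m2,q,zz))[:,0])
print('block edges z101',loc(onz(m,[f((128,300)),f((437,300)),f((290,460)),f((290,80)),f((522,300))],101)))
cv2.imwrite('pics/c23.png',cv2.resize(p[195:285,255:305],None,fx=6.5,fy=6.5,interpolation=cv2.INTER_CUBIC))
```

```text
ptr dep [[ 62.8 -32.3  33. ]
 [ 63.8 -27.4  30. ]] [[[65.1, -33.2, 26.0]], [[63.8, -32.7, 30.0]]]
24 [ 65.7 -33.4  24. ] [63.9 63.8]
27 [ 64.7 -33.1  27. ] [64.5 64.4]
30 [ 63.8 -32.7  30. ] [65. 65.]
33 [ 62.8 -32.3  33. ] [65.6 65.5]
block edges z101 [[ 43.7 -15.3 101. ]
 [ 43.8  14.7 101. ]
 [ 60.5   0.4 101. ]
 [ 21.9   0.5 101. ]
 [ 43.8  23.  101. ]]
```

View pics/c23.png

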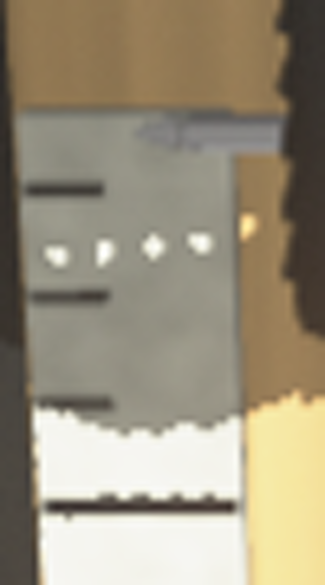

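Run:
```python
from h import *
z=np.load('wf.npz');ax,ay,cen=z['ax'],z['ay'],z['cen']
org=cen+ax*(-97.7+75)+ay*13.0
s=st(); tgt=org+ax*44.5+ay*1.2; print(delta(s,[*tgt[:2],21]), 'yaw err deg',np.degrees(s['ee_rot'][2])-65.15)
```

```text
t 12.7 pos [ 469.9 -103.9  114.4] rot [-3.138  0.     1.134] F [-0.1 -0.8  0.6] w 63.8 j [-0.308  0.133  2.03   0.     0.983  0.128]
[ 1.03830651  0.82752726 93.42304006] yaw err deg -0.17549651448496206
```

Call:
servo_tool:
  steps:
    - {"xyz":[1,0.8,10],"twist":0}
    - {"xyz":[0,0,25],"twist":0}
    - {"xyz":[0,0,15],"twist":0}
    - {"xyz":[0,0,0],"twist":0}

```text
clock: 13.1
tool_pos: [470.0, -101.0, 62.7]
ee_rot: [-3.135, 0.001, 1.138]
contact_force: [-0.2, 0.3, 0.5]
gripper_width: 63.9
```

Run:
```python
from h import *
z=np.load('wf.npz');ax,ay,cen=z['ax'],z['ay'],z['cen']
org=cen+ax*(-97.7+75)+ay*13.0
s=st(); tgt=org+ax*44.5+ay*1.2; print(delta(s,[*tgt[:2],21]), 'yaw err deg',np.degrees(s['ee_rot'][2])-65.15)
grab('wrist','w13')
```

```text
t 13.1 pos [ 470.  -101.    62.7] rot [-3.135e+00  1.000e-03  1.138e+00] F [-0.2  0.3  0.5] w 63.9 j [-0.302  0.217  2.058  0.     0.874  0.13 ]
[-1.63281335  1.92051124 41.65105172] yaw err deg 0.058107860272372136
```

View pics/w13.png

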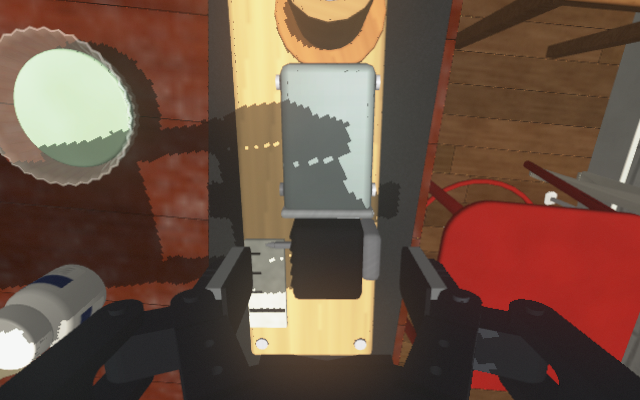

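Call:
servo_tool:
  steps:
    - {"xyz":[-0.5,1.0,10],"twist":0}
    - {"xyz":[0,0,15],"twist":0}
    - {"xyz":[0,0,10],"twist":0}
    - {"xyz":[0,0,0],"twist":0}
    - {"xyz":[0,0,0],"twist":0}

```text
clock: 13.65
tool_pos: [473.6, -103.9, 31.0]
ee_rot: [3.142, 0.0, 1.137]
contact_force: [0.2, -0.1, -0.0]
gripper_width: 64.0
```

Run:
```python
from h import *
z=np.load('wf.npz');ax,ay,cen=z['ax'],z['ay'],z['cen']
org=cen+ax*(-97.7+75)+ay*13.0
s=st(); tgt=org+ax*44.5+ay*1.2; print(delta(s,[*tgt[:2],21]), 'yaw err deg',np.degrees(s['ee_rot'][2])-65.15)
p,d,m=grab('wrist','w14'); grab('scene','s14'); grab('side','r14'); s=st();print(delta(s,[*tgt[:2],21]))
cv2.imwrite('pics/c24.png',cv2.resize(p[200:360,230:420],None,fx=4,fy=4,interpolation=cv2.INTER_CUBIC)[:600])
```

```text
t 13.65 pos [ 473.6 -103.9   31. ] rot [3.142 0.    1.137] F [ 0.2 -0.1 -0. ] w 64.0 j [-0.306  0.276  2.067 -0.     0.799  0.128]
[-0.48110184 -2.57362316 10.01577071] yaw err deg -0.02504098162857815
t 13.8 pos [ 474.2 -104.2   31.7] rot [ 3.14  -0.     1.137] F [ 0.1 -0.5  0.2] w 64.4 j [-0.306  0.275  2.067 -0.     0.799  0.128]
[-0.50452438 -3.22761065 10.6681225 ]
```

View pics/c24.png

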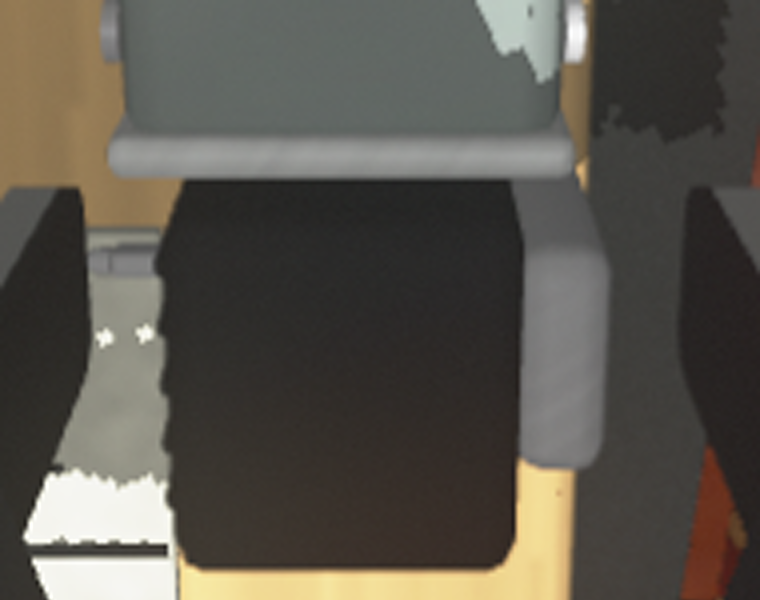

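Call:
servo_tool:
  steps:
    - {"xyz":[-0.5,-2.6,0],"twist":0}
    - {"xyz":[0,0,6],"twist":0}
    - {"xyz":[0,0,4],"twist":0}
    - {"xyz":[0,0,0],"twist":0}
    - {"xyz":[0,0,0],"twist":0}

```text
clock: 14.3
tool_pos: [470.6, -103.2, 20.6]
ee_rot: [-3.141, 0.0, 1.137]
contact_force: [-0.2, -0.1, -0.2]
gripper_width: 64.1
```

Run:
```python
from h import *
z=np.load('wf.npz');ax,ay,cen=z['ax'],z['ay'],z['cen']
org=cen+ax*(-97.7+75)+ay*13.0
s=st(); tgt=org+ax*44.5+ay*1.2; print(delta(s,[*tgt[:2],21]), 'yaw err deg',np.degrees(s['ee_rot'][2])-65.15)
p,d,m=grab('wrist','w15'); q,_,_=grab('scene','s15'); r,_,_=grab('side','r15');s=st();print(delta(s,[*tgt[:2],21]))
cv2.imwrite('pics/c25.png',cv2.resize(p[200:360,230:420],None,fx=4,fy=4,interpolation=cv2.INTER_CUBIC)[:600])
cv2.imwrite('pics/c26.png',np.hstack([cv2.resize(q[180:255,255:325],None,fx=5.5,fy=5.5,interpolation=cv2.INTER_CUBIC),cv2.resize(r[160:235,235:305],None,fx=5.5,fy=5.5,interpolation=cv2.INTER_CUBIC)]))
```

```text
t 14.3 pos [ 470.6 -103.2   20.6] rot [-3.141  0.     1.137] F [-0.2 -0.1 -0.2] w 64.1 j [-0.306  0.29   2.077  0.     0.775  0.128]
[ 0.12915858  0.45822185 -0.35085205] yaw err deg -0.03194267042775323
t 14.45 pos [ 471.  -103.3   21. ] rot [ 3.141 -0.     1.137] F [-0.2 -0.  -0.1] w 64.4 j [-0.306  0.29   2.076  0.     0.775  0.128]
[0.05359677 0.02661136 0.02787352]
```

View pics/c25.png

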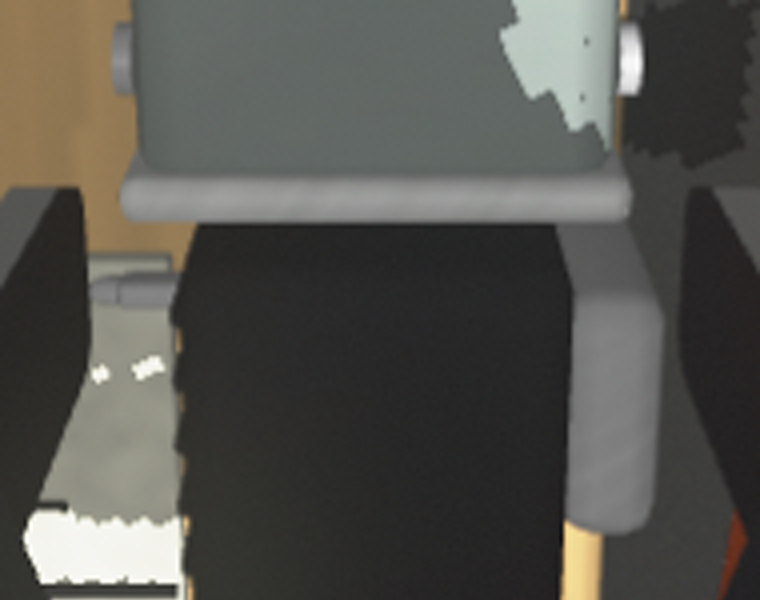

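View pics/c26.png

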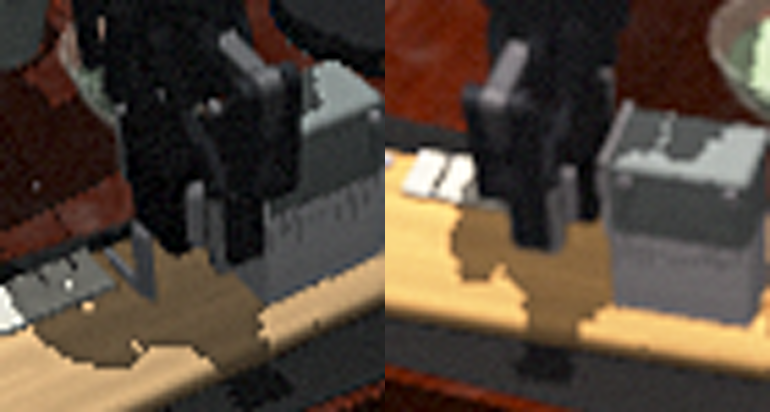

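Call:
servo_tool:
  steps:
    - {"xyz":[0,0,0],"twist":0}
    - {"xyz":[0,0,0],"twist":0}
    - {"xyz":[0,0,0],"twist":0}
    - {"xyz":[0,0,0],"twist":0}
  hand: 1
  grip_force: 40

```text
clock: 14.85
tool_pos: [471.4, -103.4, 22.0]
ee_rot: [3.141, -0.0, 1.137]
contact_force: [-1.3, -0.3, 5.7]
gripper_width: 34.6
```

Run:
```python
from h import *
z=np.load('wf.npz');ax,ay,cen=z['ax'],z['ay'],z['cen']
org=cen+ax*(-97.7+75)+ay*13.0
for i in range(3):
    s=st(); P=np.array(s['tool_pos']); F=np.array(s['contact_force']); print('loc',(P-org)@ax,(P-org)@ay,'F ax,ay',F@ax,F@ay)
    if i<2: p,d,m=grab('wrist','w16_%d'%i)
cv2.imwrite('pics/c27.png',cv2.resize(p[200:360,230:420],None,fx=4,fy=4,interpolation=cv2.INTER_CUBIC)[:600])
```

```text
t 14.85 pos [ 471.4 -103.4   22. ] rot [ 3.141 -0.     1.137] F [-1.3 -0.3  5.7] w 34.6 j [-0.306  0.288  2.075  0.     0.777  0.128]
loc 44.47938319578075 1.5767482371388266 F ax,ay 0.8379614403873336 -1.0958811582339028
t 14.9 pos [ 471.4 -103.4   22. ] rot [ 3.141 -0.     1.137] F [-1.4  1.   6.7] w 34.3 j [-0.306  0.288  2.075  0.     0.777  0.128]
loc 44.470541830445136 1.5727122474575705 F ax,ay -0.31655853709440973 -1.7445617416638395
t 14.95 pos [ 471.4 -103.4   22. ] rot [ 3.141 -0.     1.137] F [-1.3  0.5  5.7] w 34.4 j [-0.306  0.288  2.075  0.     0.777  0.128]
loc 44.47849148442259 1.5844905087391528 F ax,ay 0.04469296579710793 -1.3945809245524363
```

View pics/c27.png

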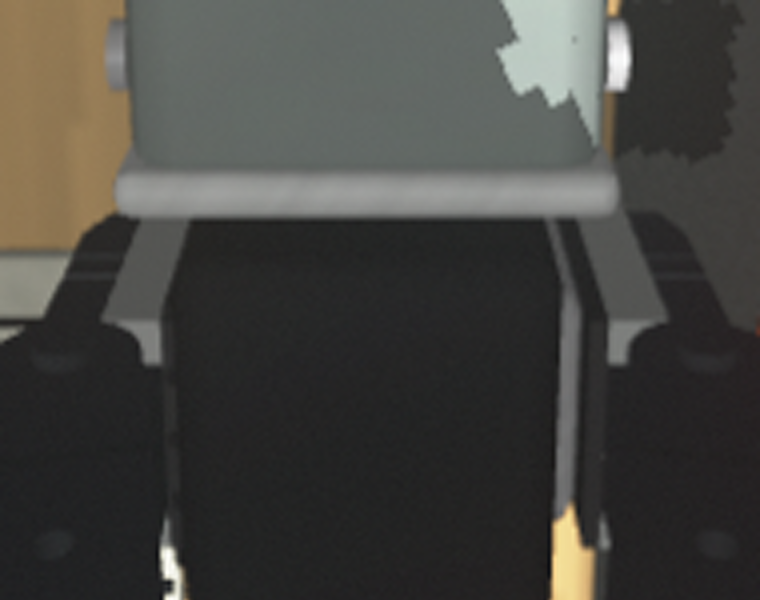

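Call:
servo_tool:
  steps:
    - {"xyz":[-3,0,0],"twist":0}
    - {"xyz":[-6,0,0],"twist":0}
    - {"xyz":[-8,0,0],"twist":0}
    - {"xyz":[-8,0,0],"twist":0}
    - {"xyz":[0,0,0],"twist":0}

```text
clock: 15.45
tool_pos: [461.0, -125.9, 22.0]
ee_rot: [3.141, -0.001, 1.136]
contact_force: [-0.8, 3.9, 6.3]
gripper_width: 34.1
```

```bash
cat >> h.py <<'E'
_w=np.load('wf.npz');ax,ay,cen=_w['ax'],_w['ay'],_w['cen'];org=cen+ax*(-97.7+75)+ay*13.0
def L():
    s=st(); P=np.array(s['tool_pos']); F=np.array(s['contact_force']); print('loc',np.round([(P-org)@ax,(P-org)@ay],2),'F',np.round([F@ax,F@ay,F[2]],1))
E
python3 - <<'E'
from h import *
L()
E
```

```text
t 15.45 pos [ 461.  -125.9   22. ] rot [ 3.141e+00 -1.000e-03  1.136e+00] F [-0.8  3.9  6.3] w 34.1 j [-3.590e-01  2.810e-01  2.086e+00  2.000e-03  7.740e-01  7.500e-02]
loc [69.27  1.57] F [-3.2 -2.4  6.3]
```

Call:
servo_tool:
  steps:
    - {"xyz":[-6,0,0],"twist":0}
    - {"xyz":[-8,0,0],"twist":0}
    - {"xyz":[-8,0,0],"twist":0}
    - {"xyz":[-7,0,0],"twist":0}
    - {"xyz":[-2,0,0],"twist":0}

```text
clock: 15.95
tool_pos: [448.1, -153.8, 22.0]
ee_rot: [3.141, -0.002, 1.135]
contact_force: [0.3, 4.4, 5.7]
gripper_width: 34.3
```

Run:
```python
from h import *
L(); q,_,_=grab('scene','s17'); r,_,_=grab('side','r17'); p,_,_=grab('wrist','w17'); L()
cv2.imwrite('pics/c28.png',cv2.resize(q[200:270,225:305],None,fx=9,fy=8,interpolation=cv2.INTER_CUBIC))
cv2.imwrite('pics/c29.png',cv2.resize(r[165:235,205:295],None,fx=8,fy=8,interpolation=cv2.INTER_CUBIC))
```

```text
t 15.95 pos [ 448.1 -153.8   22. ] rot [ 3.141e+00 -2.000e-03  1.135e+00] F [0.3 4.4 5.7] w 34.3 j [-4.240e-01  2.740e-01  2.096e+00  2.000e-03  7.710e-01  1.000e-02]
loc [99.98  1.6 ] F [-4.1 -1.6  5.7]
t 16.1 pos [ 448.1 -153.7   22. ] rot [ 3.141e+00 -1.000e-03  1.136e+00] F [0.3 3.5 5.6] w 34.7 j [-4.230e-01  2.740e-01  2.096e+00  2.000e-03  7.710e-01  1.000e-02]
loc [99.89  1.56] F [-3.3 -1.2  5.6]
```

View pics/c28.png

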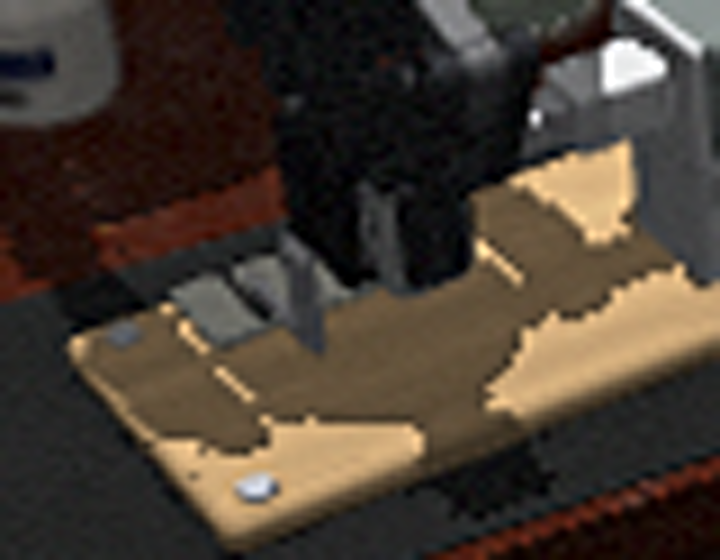

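View pics/c29.png

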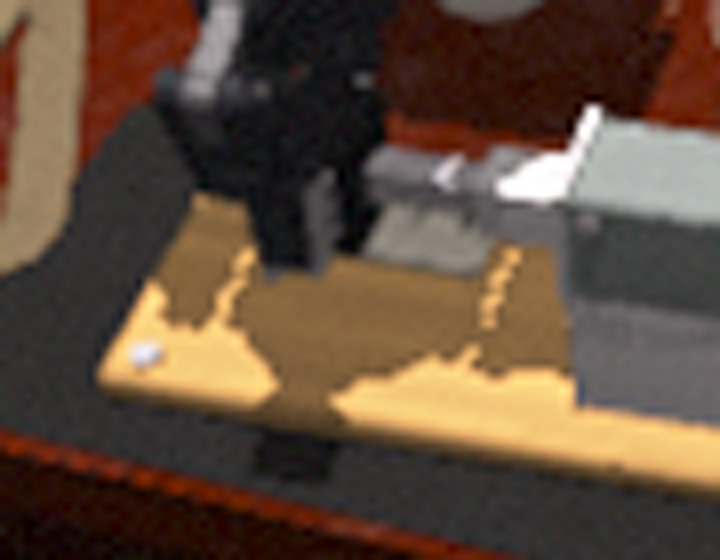

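View pics/w17.png

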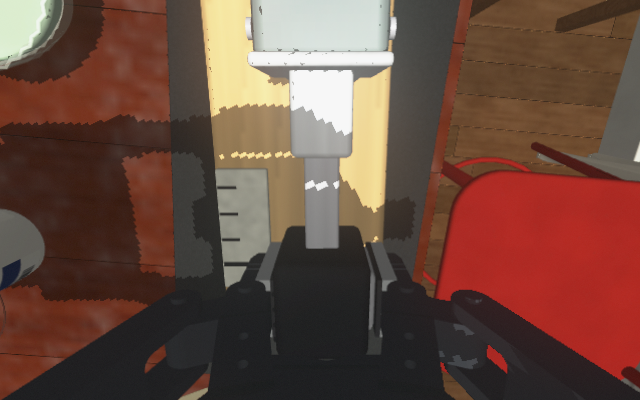

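Run:
```python
from h import *
q,d,m=load('s17')
W=lambda a,b,z: np.append((org+ax*a+ay*b)[:2],z)
a=cv2.resize(q[215:250,240:280],None,fx=18,fy=16,interpolation=cv2.INTER_CUBIC)
pr=lambda a_,b,z: tuple(np.round((proj(m,[W(a_,b,z)])[0]-[240,215]+.5)*[18,16]-.5).astype(int))
b=a.copy()
cv2.line(b,pr(120.6,-31.5,18),pr(120.6,-57.5,18),(0,0,255),1)
cv2.line(b,pr(120.0,-14,27),pr(120.0,-39,27),(0,255,0),1)
cv2.imwrite('pics/c30.png',a); cv2.imwrite('pics/c31.png',b)
p,_,mw=load('w17'); cv2.imwrite('pics/c32.png',cv2.resize(p[160:310,200:400],None,fx=4,fy=4,interpolation=cv2.INTER_CUBIC))
loc=lambda P:np.round(np.c_[(P-org)@ax,(P-org)@ay,P[:,2]],1)
```

```text
(no output)
```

View pics/c30.png

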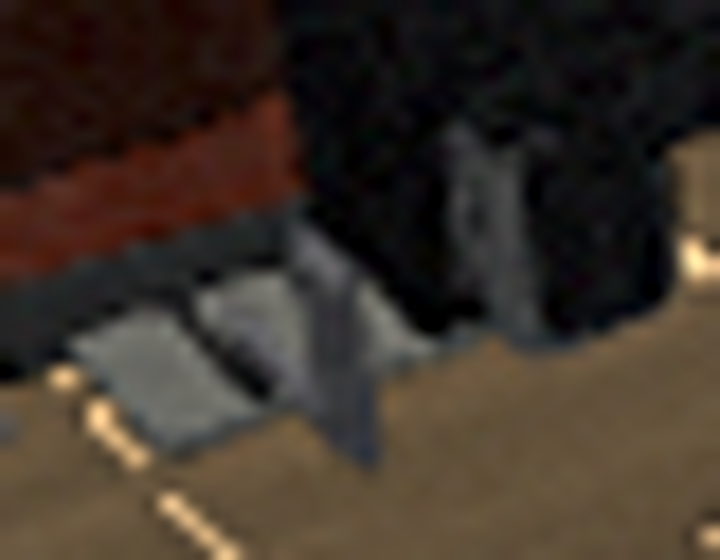

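View pics/c31.png

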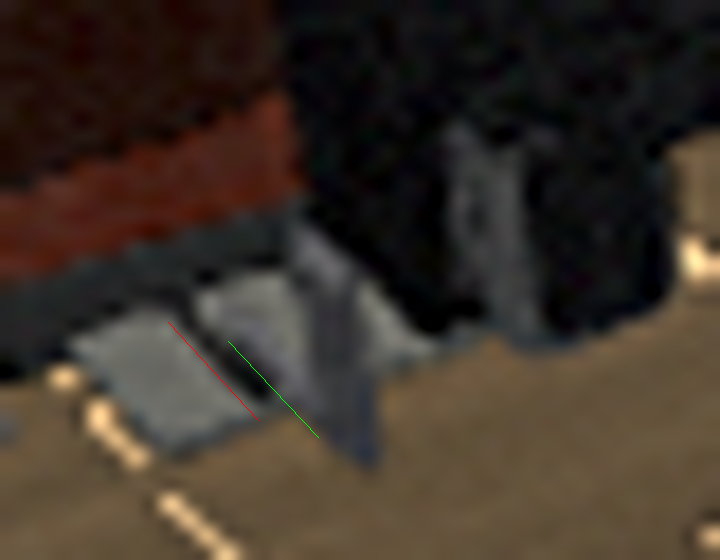

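View pics/c32.png

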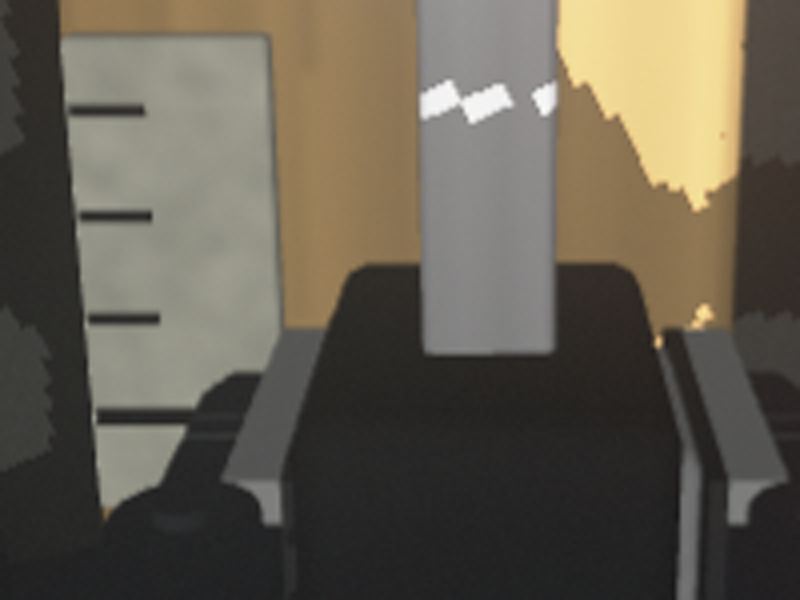

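Run:
```python
from h import *
a=load('w16_1')[0][215:370,240:420]; b=load('w17')[0][215:370,240:420]
cv2.imwrite('pics/c33.png',cv2.resize(np.hstack([a,b]),None,fx=2.2*1,fy=3.8,interpolation=cv2.INTER_CUBIC))
for nm,E,d0 in [('scene0',0,0),('s17',55.4,0)]:
    q,_,m=load(nm); g=cv2.cvtColor(q,cv2.COLOR_BGR2GRAY).astype(np.float32)
    W=lambda a,b,z: np.c_[(org[None,:2]+np.outer(a,ax[:2])+ay[:2]*b),np.full(len(a),z)]
    xs=np.arange(52,74,1.0)+E
    for b,z in [(-20,27),(-25,27),(-30,27),(-35,27)]:
        uv=proj(m,W(xs,b,z)).astype(np.float32); v=cv2.remap(g,uv[:,0].reshape(1,-1),uv[:,1].reshape(1,-1),cv2.INTER_CUBIC)[0]
        print(nm,b,v.astype(int).tolist())
    xs=np.arange(110,132,1.0)
    for b in (-45,-50,-55):
        uv=proj(m,W(xs,b,18)).astype(np.float32); v=cv2.remap(g,uv[:,0].reshape(1,-1),uv[:,1].reshape(1,-1),cv2.INTER_CUBIC)[0]
        print(nm,'line',b,v.astype(int).tolist())
print('px per mm',proj(m,W(np.array([120.,121.]),-30,27)))
```

```text
scene0 -20 [107, 61, 37, 43, 47, 39, 36, 54, 81, 93, 88, 85, 117, 174, 192, 143, 71, 35, 53, 95, 124, 145]
scene0 -25 [43, 55, 46, 36, 48, 75, 114, 166, 197, 184, 131, 87, 97, 146, 173, 159, 149, 178, 218, 236, 232, 212]
scene0 -30 [34, 42, 64, 102, 147, 182, 215, 237, 225, 175, 111, 77, 96, 153, 190, 185, 180, 205, 228, 231, 230, 229]
scene0 -35 [46, 84, 140, 185, 207, 201, 201, 222, 232, 193, 127, 95, 118, 159, 184, 192, 201, 220, 227, 222, 222, 222]
scene0 line -45 [224, 226, 232, 242, 240, 211, 145, 64, 30, 66, 145, 217, 248, 240, 229, 224, 223, 221, 221, 225, 233, 242]
scene0 line -50 [225, 226, 231, 241, 245, 225, 164, 82, 44, 84, 174, 239, 257, 236, 223, 219, 218, 216, 217, 220, 229, 232]
scene0 line -55 [231, 230, 232, 237, 244, 241, 186, 102, 46, 77, 164, 238, 260, 247, 236, 231, 229, 228, 229, 234, 246, 247]
s17 -20 [78, 71, 62, 54, 55, 57, 57, 57, 62, 70, 73, 70, 69, 74, 78, 78, 76, 74, 73, 74, 74, 72]
s17 -25 [82, 69, 58, 53, 54, 57, 60, 65, 77, 89, 92, 89, 83, 61, 39, 44, 76, 103, 114, 107, 99, 102]
s17 -30 [51, 49, 50, 50, 49, 59, 80, 99, 108, 101, 82, 61, 43, 21, 10, 24, 56, 86, 109, 114, 111, 108]
s17 -35 [51, 51, 53, 68, 89, 109, 114, 106, 100, 99, 87, 67, 50, 35, 21, 26, 57, 93, 114, 114, 108, 105]
s17 line -45 [111, 102, 99, 95, 77, 59, 44, 27, 19, 36, 71, 102, 116, 112, 107, 105, 105, 105, 104, 104, 107, 108]
s17 line -50 [106, 101, 100, 96, 86, 79, 72, 51, 28, 38, 79, 112, 121, 111, 104, 102, 102, 102, 103, 104, 105, 104]
s17 line -55 [101, 95, 92, 93, 98, 105, 98, 69, 37, 41, 77, 112, 121, 115, 110, 108, 108, 109, 109, 110, 113, 112]
px per mm [[253.95094084 237.97578774]
 [253.54864987 238.14355998]]
```

View pics/c33.png

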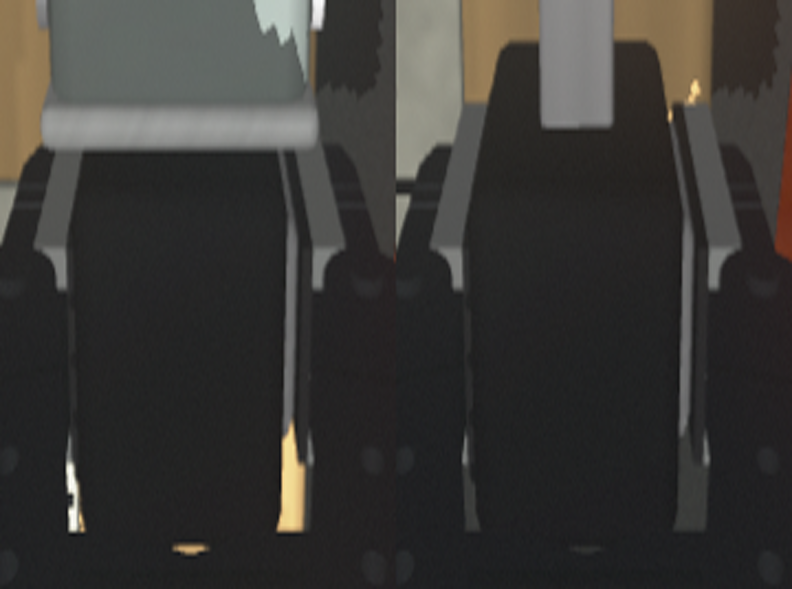

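Run:
```python
from h import *
a=load('w14')[0][250:345,245:285]; b=load('w15')[0][255:350,245:285]
cv2.imwrite('pics/c34.png',cv2.resize(np.hstack([a,b]),None,fx=6,fy=6,interpolation=cv2.INTER_CUBIC))
a=load('w2')[0][70:120,225:275]
cv2.imwrite('pics/c35.png',cv2.resize(a,None,fx=12,fy=12,interpolation=cv2.INTER_CUBIC))
for n in ('w2','w14','w15','w12','w1'):
    m=load(n)[2]; c=-m['R'].T@m['t']; print(n,np.round([(c-org)@ax,(c-org)@ay,c[2]],1))
```

```text
w2 [120.5  18.3 328.1]
w14 [-23.9   3.2 209.5]
w15 [-23.2   0.3 199.1]
w12 [-21.3   0.4 292.5]
w1 [  6.2  36.3 373. ]
```

View pics/c34.png

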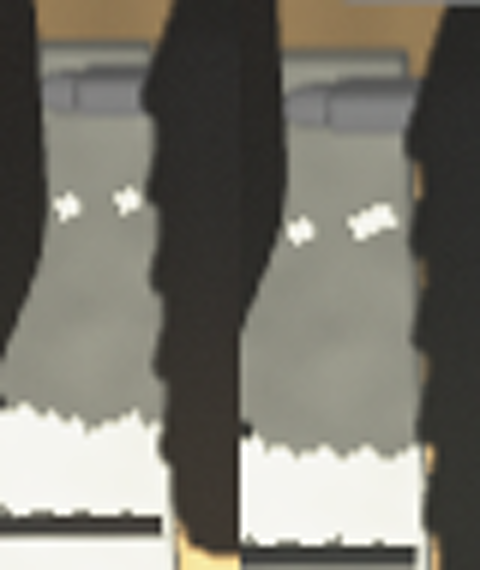

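View pics/c35.png

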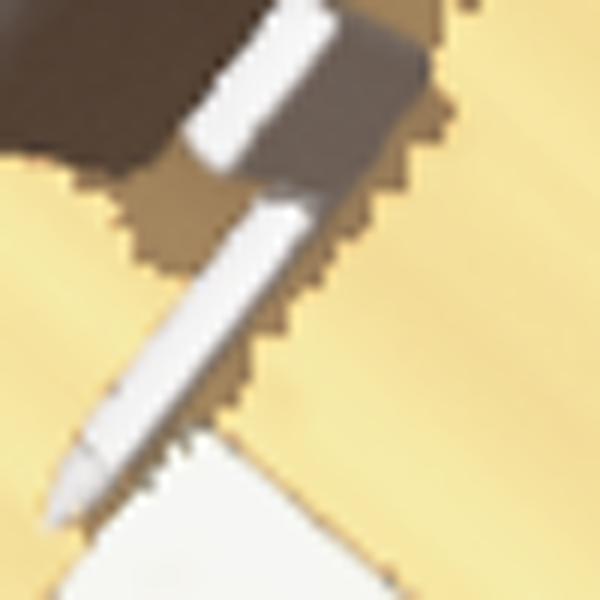

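Run:
```python
from h import *
Wp=lambda a,b,z: np.c_[(org[None,:2]+np.outer(a,ax[:2])+ay[:2]*b),np.full(len(a),z)]
def prof(n,xs,b,z):
    q,_,m=load(n); g=cv2.cvtColor(q,cv2.COLOR_BGR2GRAY).astype(np.float32)
    uv=proj(m,Wp(xs,b,z)).astype(np.float32); return cv2.remap(g,uv[:,0].reshape(1,-1),uv[:,1].reshape(1,-1),cv2.INTER_LINEAR)[0].astype(int).tolist()
xs=np.arange(58,72,.5)
print(xs.tolist())
for b in (-20,-24,-28,-32): print('w2',b,prof('w2',xs,b,28))
for n in('w14','w15'):
  for b in (-29,-31,-33): print(n,b,prof(n,xs,b,28))
for b in (-28,-32): print('w12',b,prof('w12',xs,b,28))
xs=np.arange(114,128,.5); print(xs.tolist())
for n,b in [('w2',-36),('w2',-44),('w14',-35),('w15',-34),('w12',-35),('w12',-50),('w1',-40),('w17',-50),('w17',-54)]: print(n,b,prof(n,xs,b,18))
```

```text
[58.0, 58.5, 59.0, 59.5, 60.0, 60.5, 61.0, 61.5, 62.0, 62.5, 63.0, 63.5, 64.0, 64.5, 65.0, 65.5, 66.0, 66.5, 67.0, 67.5, 68.0, 68.5, 69.0, 69.5, 70.0, 70.5, 71.0, 71.5]
w2 -20 [137, 138, 137, 137, 137, 138, 140, 147, 197, 232, 241, 243, 245, 243, 222, 175, 135, 129, 135, 139, 155, 194, 225, 228, 228, 228, 228, 228]
w2 -24 [207, 214, 219, 222, 220, 221, 222, 218, 226, 236, 241, 243, 244, 242, 219, 171, 136, 126, 130, 132, 153, 194, 219, 222, 223, 223, 223, 224]
w2 -28 [229, 229, 229, 229, 229, 229, 229, 227, 231, 237, 240, 243, 243, 244, 218, 173, 138, 130, 135, 137, 158, 195, 215, 220, 209, 212, 218, 219]
w2 -32 [225, 225, 225, 225, 224, 223, 216, 210, 216, 233, 239, 242, 242, 241, 217, 167, 132, 125, 165, 226, 230, 241, 243, 245, 246, 246, 246, 246]
w14 -29 [126, 126, 122, 111, 99, 99, 98, 91, 76, 62, 54, 47, 43, 42, 42, 44, 43, 43, 49, 71, 86, 94, 96, 95, 94, 92, 85, 77]
w14 -31 [122, 121, 117, 108, 98, 115, 131, 132, 116, 92, 89, 99, 114, 125, 130, 130, 129, 128, 127, 137, 147, 150, 150, 151, 149, 147, 147, 147]
w14 -33 [120, 120, 116, 107, 99, 114, 131, 132, 117, 91, 88, 98, 113,
[... 1594 characters left out ...]
43, 243, 243, 243, 240, 233, 206, 164, 127, 89, 79, 80, 135, 207, 228, 243, 244, 244, 244, 244, 244, 244, 244, 244, 244]
w12 -50 [244, 244, 244, 244, 244, 244, 244, 240, 233, 203, 156, 115, 81, 74, 75, 136, 210, 228, 244, 244, 244, 244, 244, 244, 244, 244, 244, 244]
w1 -40 [246, 246, 246, 246, 246, 245, 240, 228, 210, 191, 162, 124, 98, 95, 117, 164, 212, 239, 243, 245, 246, 246, 246, 247, 247, 247, 247, 247]
w17 -50 [146, 145, 145, 145, 145, 145, 144, 145, 145, 134, 111, 70, 47, 42, 41, 55, 109, 138, 144, 144, 144, 144, 144, 145, 145, 145, 144, 143]
w17 -54 [147, 146, 146, 146, 145, 145, 145, 146, 147, 137, 111, 71, 46, 41, 41, 55, 110, 141, 148, 147, 146, 146, 146, 146, 146, 147, 146, 146]
```

Call:
servo_tool:
  steps:
    - {"xyz":[-0.7,0,0],"twist":0}
    - {"xyz":[0,0,0],"twist":0}
    - {"xyz":[0,0,0],"twist":0}

```text
clock: 16.4
tool_pos: [448.0, -154.1, 22.0]
ee_rot: [3.141, -0.002, 1.136]
contact_force: [-0.7, 3.4, 6.6]
gripper_width: 34.0
```

Run:
```python
from h import *
L(); q,_,_=grab('scene','s18'); L(); r,_,_=grab('side','r18'); L()
Wp=lambda a,b,z: np.c_[(org[None,:2]+np.outer(a,ax[:2])+ay[:2]*b),np.full(len(a),z)]
def prof(n,xs,b,z):
    q,_,m=load(n); g=cv2.cvtColor(q,cv2.COLOR_BGR2GRAY).astype(np.float32)
    uv=proj(m,Wp(xs,b,z)).astype(np.float32); return cv2.remap(g,uv[:,0].reshape(1,-1),uv[:,1].reshape(1,-1),cv2.INTER_LINEAR)[0].astype(int).tolist()
xs=np.arange(54,74,1.); print(xs.astype(int).tolist())
for b in (-20,-24,-28,-32,-36,-40): print('scene0',b,prof('scene0',xs,b,31))
print((xs+56).astype(int).tolist())
for b in (-20,-24,-28,-32,-36,-40): print('s18',b,prof('s18',xs+56,b,31))
q,_,m=load('s18');W=lambda a,b,z: np.append((org+ax*a+ay*b)[:2],z)
a=cv2.resize(np.hstack([load('s18')[0][222:247,245:270],load('scene0')[0][215:240,262:287]]),None,fx=15,fy=15,interpolation=cv2.INTER_CUBIC)
cv2.imwrite('pics/c36.png',a)
```

```text
t 16.4 pos [ 448.  -154.1   22. ] rot [ 3.141e+00 -2.000e-03  1.136e+00] F [-0.7  3.4  6.6] w 34.0 j [-4.240e-01  2.740e-01  2.096e+00  2.000e-03  7.710e-01  9.000e-03]
loc [100.35   1.59] F [-2.8 -2.1  6.6]
t 16.45 pos [ 447.9 -154.1   22. ] rot [ 3.141e+00 -2.000e-03  1.136e+00] F [0.7 3.8 5.3] w 34.6 j [-4.240e-01  2.740e-01  2.096e+00  2.000e-03  7.710e-01  9.000e-03]
loc [100.32   1.55] F [-3.8 -1.   5.3]
t 16.5 pos [ 448.  -154.1   22. ] rot [ 3.141e+00 -2.000e-03  1.136e+00] F [0.3 3.2 5.6] w 34.2 j [-4.240e-01  2.740e-01  2.096e+00  2.000e-03  7.710e-01  9.000e-03]
loc [100.34   1.58] F [-3.  -1.1  5.6]
[54, 55, 56, 57, 58, 59, 60, 61, 62, 63, 64, 65, 66, 67, 68, 69, 70, 71, 72, 73]
scene0 -20 [52, 53, 52, 47, 44, 68, 104, 137, 157, 164, 143, 111, 99, 134, 147, 142, 146, 164, 195, 203]
scene0 -24 [50, 44, 42, 73, 106, 141, 178, 217, 210, 172, 127, 102, 108, 133, 155, 158, 171, 200, 230, 233]
scene0 -28 [47, 68, 95, 132, 169, 204, 208, 211, 203, 170, 120, 112, 128, 155, 167, 168, 173, 199, 226, 226]
scene0 -32 [68, 116, 166, 201, 196, 195, 200, 212, 225, 186, 133, 114, 143, 17
[... 227 characters left out ...]
166, 181, 191, 203, 218, 227]
[110, 111, 112, 113, 114, 115, 116, 117, 118, 119, 120, 121, 122, 123, 124, 125, 126, 127, 128, 129]
s18 -20 [68, 61, 57, 56, 54, 54, 58, 63, 79, 94, 95, 82, 71, 57, 54, 75, 96, 102, 97, 95]
s18 -24 [52, 53, 53, 53, 56, 59, 76, 94, 97, 91, 81, 56, 30, 24, 37, 62, 87, 105, 110, 111]
s18 -28 [56, 56, 57, 60, 76, 92, 100, 101, 101, 89, 73, 52, 32, 19, 30, 49, 75, 98, 110, 110]
s18 -32 [56, 56, 69, 83, 95, 102, 108, 104, 100, 92, 75, 56, 43, 30, 36, 60, 89, 103, 112, 111]
s18 -36 [67, 80, 92, 103, 113, 110, 105, 102, 99, 97, 87, 75, 61, 47, 38, 66, 99, 109, 109, 108]
s18 -40 [76, 95, 111, 112, 111, 109, 105, 100, 101, 102, 100, 93, 82, 59, 45, 63, 90, 110, 109, 108]
```

View pics/c36.png

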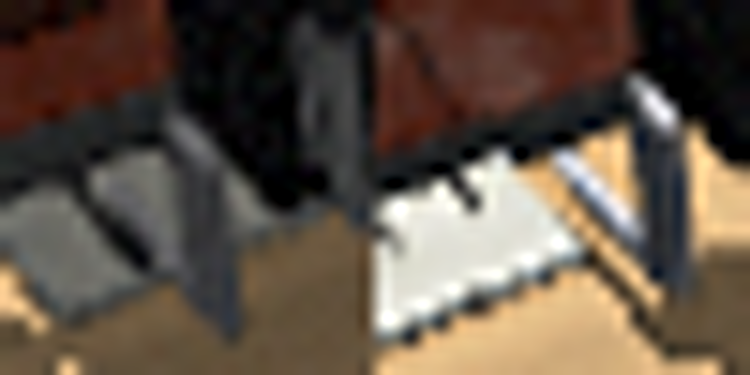

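Call:
servo_tool:
  steps:
    - {"xyz":[-0.3,0,0],"twist":0}
    - {"xyz":[0,0,0],"twist":0}
    - {"xyz":[0,0,0],"twist":0}

```text
clock: 16.8
tool_pos: [447.9, -154.3, 22.0]
ee_rot: [3.141, -0.002, 1.136]
contact_force: [-0.1, 3.9, 5.6]
gripper_width: 34.6
```

Run:
```python
from h import *
L(); r,_,_=grab('side','r19'); q,_,_=grab('scene','s19'); L()
cv2.imwrite('pics/c37.png',cv2.resize(np.hstack([q[160:270,225:405],r[160:270,215:395]]),None,fx=2.2,fy=2.2,interpolation=cv2.INTER_CUBIC))
```

```text
t 16.8 pos [ 447.9 -154.3   22. ] rot [ 3.141e+00 -2.000e-03  1.136e+00] F [-0.1  3.9  5.6] w 34.6 j [-4.250e-01  2.740e-01  2.096e+00  2.000e-03  7.710e-01  8.000e-03]
loc [100.51   1.55] F [-3.5 -1.7  5.6]
t 16.9 pos [ 447.9 -154.3   22. ] rot [ 3.141e+00 -2.000e-03  1.136e+00] F [0.  4.9 6.9] w 33.9 j [-4.250e-01  2.740e-01  2.096e+00  2.000e-03  7.710e-01  8.000e-03]
loc [100.51   1.54] F [-4.4 -2.   6.9]
```

View pics/c37.png

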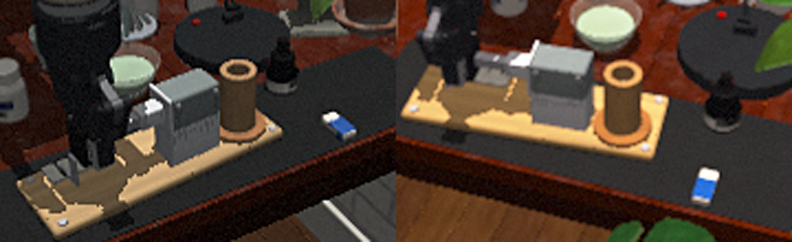

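The core is on the spindle, the arm is drawn out and still gripped, and the ink bottle and eraser stand where they were. I'm handing it in.

Run:
```python
from h import *
print(workorder.hand_in()); L()
```

```text
the job is handed in; nothing more can be done
None
the job is handed in; nothing more can be done
```

I put the core on the spindle and let go of it. Then I gripped the end block with the lock button squeezed in, drew the arm out to the long line, and handed the job in at about 17 s while still holding it.

**Last checks**
- **Core:** the rim measured about 93 mm high, which is the fully seated height. The lowering stopped with a 5.6 N contact at the predicted height.
- **Button:** the finger opening is about 34.5 mm, against 35 mm for the button fully in. The pull of the arm's spring reads 3 to 4 N.
- **Pointer:** the arm is out 56.0 mm. The wrist views put the line 56.1 mm ahead of the pointer's home, give or take about 0.5 mm. The scene view agreed to about 0.6 mm, but the pointer was shaded there and partly hid the line. The wrist view could not see the pointer behind the finger, so at the end I relied on the arm's travel and on seeing no slip in the grip.
- **Bystanders:** the last pictures show the ink bottle and the eraser where they were.

**What failed or disagreed**
- **First grasp:** my first grasp of the core missed. The real fingertips sit about 37 mm higher than the reported TCP, so the fingers closed on top of the rim with a contact of about 7 N. The core did not move, and I allowed for the offset from then on.
- **Scene camera:** it placed the scale line about 2 mm off from the wrist camera, so I used the wrist values.

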